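# Unstack the turned parts into their inspection nests

### The arm

A 7-joint arm with a two-finger parallel gripper is mounted at the origin on the work surface. World frame = base frame: x ahead of the robot, y to its left, z up, the work surface at z = 0. Lengths are in m, angles in rad, forces in N, time in s.
With the tool pointing down it reaches from about 0.425 to 0.925 m from the base axis. Payload 6.8 kg.
Tool frame: the origin (TCP) lies at the very end of the fingers, on their centre line; the grasp point (between the pads) lies 19 mm behind it; x points along the fingers, y is the direction in which the jaws open and shut, and the axes are right-handed (so a half turn about x gives the same grasp; the last joint's range is limited). The gripper opens to 85 mm and grips with 20 to 120 N. Pads are 22 mm wide; open, the fingers measure 114 mm over their backs; the gripper's body (76 mm by 85 mm) begins 54 mm behind the grasp point. The pads swing forward as they close: fully open they stand 13 mm farther back than shut.
Start: joints at [-1.301, 0.477, 0.022, 1.555, -0.011, 1.109, -0.083], TCP at [0.249, 0.627, 0.231] pointing down, gripper open.
Joint ranges: [-2.96, 2.96], [-0.34, 2.1], [-1.41, 1.46], [0.24, 2.44], [-1.37, 4.51], [0.17, 1.92], [-2.96, 2.96]. Speed limits (rad/s): [2.39, 2.39, 3.14, 3.14, 3.14, 3.14, 3.14].

### API

Orientations are given as a rotation vector (axis times angle).
In Python, from bench import get_obs, grab_frame, camera_info, hand_in gives the robot as it stands.
- The arm moves only by the tool apply_moves, never from a script. Its argument "series" is text: rows parted by semicolons, each of 7 numbers parted by spaces: the turn, a rotation vector about the tool's x, y, z in rad, then the shift along the tool's x, y, z in m, then the opening, from 0 (shut) to 1 (fully open). In form: wx wy wz tx ty tz hand; .... A call has 1 to 12 rows; each row is the pose to reach, as a shift and turn from the pose commanded when the call began, along the tool's axes at that moment; what a row does not reach only later rows make up. A row lasts 1/8 s, in which the tool goes at most 62.5 mm and 10.7 degrees, less where a joint would pass 70% of its speed; a pose out of reach is approached as far as the arm can. A call with a gripper value outside its range is refused whole. The fingers move at their own pace and stop on an object; "force" is the grip in N (left out, the last holds). Time passes only in rows, so rows that repeat a pose let the fingers close. It gives the time, the measured TCP pose, the force and the opening at its end, in the units of the state.
- get_obs(): the state, without advancing time (a new reading comes with each control period).
- grab_frame(name): name is "scene" or "top"; returns the picture (420x560x3 uint8, blue, green, red); there is no depth.
- camera_info(name): a dict with "fov_y" (degrees; the focal length in pixels is half the picture's height over the tangent of half this angle, whatever the lens; pixels are square), "cx", "cy" (the principal point, pixels), "D" ([k1, k2, p1, p2, k3] as OpenCV has them; the pictures are not rectified), "rvec" (rotation vector, rad) and "tvec" (3), from world to camera coordinates, as OpenCV has them. Camera axes: x right, y down, z forward; pixel columns grow to the right and rows downward; lengths in m; the calibration is good to about 2 mm. A picture is of the moment at which its call begins. camera_info takes no time and is no camera call.
- hand_in(): hands the job in, once; it reports no verdict.
The state is a dict: "clock": time; "joints": joint angles; "qvel": joint speeds; "tau": joint torques, N m; "tcp_pos": TCP position; "orientation": TCP orientation; "contact_force": force on the tool from outside, world axes, zero at the start; "moment": the same for the moment, N m; "grip_width": finger opening in m.
Only numpy, scipy, OpenCV 4.12 (cv2) and the standard library are available. Lean on these libraries where they do the work, as an engineer would, in place of code of your own. Each camera call takes 0.05 s, during which the arm holds its last target.

### The job

Five finished parts (silver square block, green round cap, brass hexagon nut, blue sleeve, red knob) stand in two stacks on the table by the machine. Take the stacks apart one part at a time from the top down (never carry or push along a part with another still on it) and set every part upright in the middle of the black nest whose lining has that part's colour and outline, with the square block turned square to its nest. Set them down gently: drop none, tip none over, and let go of all of them.

Things in the scene. Friction and masses are not known exactly. Their poses are not given: they have to be found in the camera images.
- block: Pale silver (aluminium) square block, 64 x 64 mm and 30 mm high, 0.26 to 0.38 kg, small dark screw holes in its top corners. At the start it stands on the table as the bottom of one stack. Origin: centre of its underside; z up. x and y are square to its four upright faces. Grasp from above by its sides.
- cap: Green round cap, a solid disc 64 mm in diameter and 30 mm high, about 0.35 kg, small dark bolt holes round the rim. At the start it stands on the table as the bottom of the other stack. Origin: centre of its underside; z up. Grasp from above by its sides.
- nut: Brass hexagon nut, 42 mm across flats (48.5 mm across corners), 30 mm high, about 0.3 kg. At the start it stands on the block or on the cap, with the knob on top of it. Origin: centre of its underside; z up. x is square to one pair of flats, the other pairs lie 60 degrees round. Grasp from above by its sides.
- sleeve: Blue round sleeve, outside diameter 42 mm, bore 24 mm, 30 mm high, about 0.12 kg. At the start it stands on the cap or the block, whichever the nut is not on. Origin: centre of its underside; z up. Grasp from above by its sides.
- knob: Red ribbed round knob, 28 mm in diameter, 30 mm high, about 0.05 kg. At the start it stands on top of the nut. Origin: centre of its underside; z up. Grasp from above by its sides. (Also lying about, not part of the job: a white tape roll 90 mm across and 24 mm high, a hex key and a scriber under 10 mm high.)
- nest_block: Inspection nest for the silver block: a fixed black square tray, 100 x 100 mm, floor 5 mm above the table, with a low rim 4 mm wide whose top is 8 mm above the table; the floor shows a flat pale silver square lining of 80 x 80 mm exactly in the middle. Origin: centre of the tray's underside, on the table; z up, x and y along the tray's sides.
- nest_cap: Inspection nest for the green cap: a fixed black square tray, 100 x 100 mm, floor 5 mm above the table, with a low rim 4 mm wide whose top is 8 mm above the table; the floor shows a flat green round lining of 82 mm diameter exactly in the middle. Origin: centre of the tray's underside, on the table; z up, x and y along the tray's sides.
- nest_nut: Inspection nest for the brass nut: a fixed black square tray, 100 x 100 mm, floor 5 mm above the table, with a low rim 4 mm wide whose top is 8 mm above the table; the floor shows a flat brass-coloured hexagonal lining of 64 mm across flats exactly in the middle. Origin: centre of the tray's underside, on the table; z up, x and y along the tray's sides.
- nest_sleeve: Inspection nest for the blue sleeve: a fixed black square tray, 100 x 100 mm, floor 5 mm above the table, with a low rim 4 mm wide whose top is 8 mm above the table; the floor shows a flat blue round lining of 66 mm diameter exactly in the middle. Origin: centre of the tray's underside, on the table; z up, x and y along the tray's sides.
- nest_knob: Inspection nest for the red knob: a fixed black square tray, 100 x 100 mm, floor 5 mm above the table, with a low rim 4 mm wide whose top is 8 mm above the table; the floor shows a flat red round lining of 46 mm diameter exactly in the middle. Origin: centre of the tray's underside, on the table; z up, x and y along the tray's sides.

How it is judged:
By the outcome, as a careful person would: the job done as asked, in the order asked, and still so for the second after the job is handed in, with the robot touching nothing.
It also fails if it takes over 122 s, if anything falls off the work surface, if the arm or the gripper's body presses on something with over 40 N, if the wrist force passes 120 N, or if a joint passes its speed limit or range.

## Working session

There is one attempt and no reset: what is moved stays moved. The work goes in short steps, Python scripts to look and compute and a tool call to move; the robot and the scene stay as the last step left them, time stands still between calls to the robot, and variables do not carry over. Pictures are saved under pics/ and viewed, and the job is handed in when it is done.

Besides the shell and the picture viewer there is one more tool, called by a JSON object that holds its "fn" and its "kwargs". apply_moves: Moves the arm, as the interface text tells. Its arguments: {"type":"object","properties":{"series":{"type":"string"},"force":{"type":"number"}},"required":["series"]}

```bash
ls; mkdir -p pics
python3 - <<'E'
from bench import *
import cv2
print(get_obs())
for n in("scene","top"):
    print(n,camera_info(n)); cv2.imwrite(f"pics/{n}0.png",grab_frame(n))
E
```

```text
pics
{'clock': 0.0, 'joints': array([-1.30108485,  0.47782531,  0.02237885,  1.55645004, -0.01148611,
        1.1092777 , -0.08309023]), 'qvel': array([ 0.00051933,  0.0016856 ,  0.00242123, -0.00031325, -0.00053504,
        0.00132708, -0.00084883]), 'tau': array([-2.83004838e-04, -5.96442747e+01,  1.60804007e+00, -2.81188130e+01,
        1.25383178e-02,  9.26323322e-03,  3.42602482e-05]), 'tcp_pos': array([0.24882295, 0.62683566, 0.23031017]), 'orientation': array([ 0.29497913,  1.55057479, -0.29785685]), 'contact_force': array([-0.68536554,  0.5059953 , -0.41478892]), 'moment': array([-0.01731547, -0.00087545, -0.02449073]), 'grip_width': 0.08539421465136106}
scene {'fov_y': 50.15989681715984, 'cx': 283.239700820867, 'cy': 206.60711948427496, 'D': array([-0.10491791,  0.        ,  0.        ,  0.        ,  0.        ]), 'rvec': array([ 1.64519041,  1.49180392, -0.83143286]), 'tvec': array([-0.06810748, -0.19546622,  1.35665183])}
top {'fov_y': 51.679124508530904, 'cx': 283.4958304237774, 'cy': 205.42621484866575, 'D': array([-0.02895376,  0.        ,  0.        ,  0.        ,  0.        ]), 'rvec': array([ 2.1857928 , -2.13518779,  0.08847728]), 'tvec': array([0.00760982, 0.52424252, 0.93369613])}
```

View pics/scene0.png

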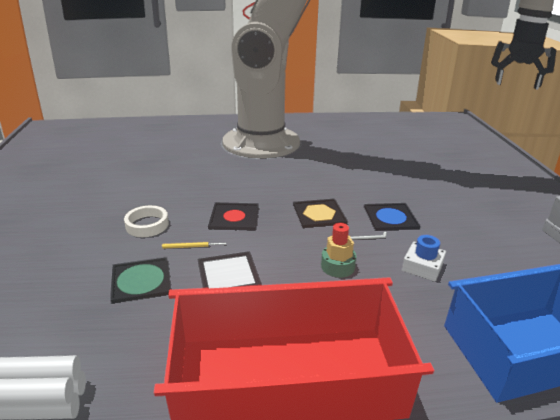

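View pics/top0.png

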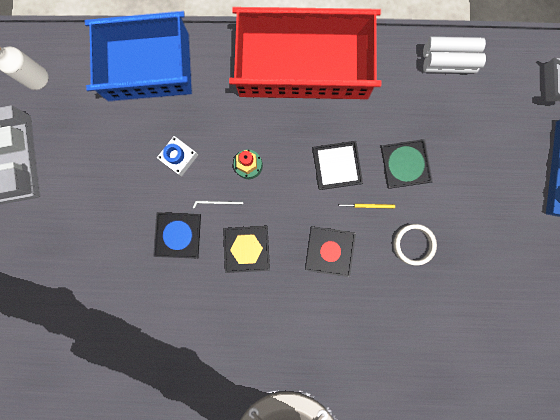

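```bash
cat > h.py <<'E'
import numpy as np, cv2
from bench import *
from scipy.spatial.transform import Rotation as R
C={}
for n in("scene","top"):
    c=camera_info(n); f=210/np.tan(np.radians(c["fov_y"]/2))
    K=np.array([[f,0,c["cx"]],[0,f,c["cy"]],[0,0,1.]]); Rm=cv2.Rodrigues(np.array(c["rvec"]))[0]
    C[n]=dict(K=K,D=np.array(c["D"]),r=np.array(c["rvec"]),t=np.array(c["tvec"]),R=Rm,o=-Rm.T@np.array(c["tvec"]))
def rays(n,uv):
    c=C[n]; p=cv2.undistortPoints(np.array(uv,float).reshape(-1,1,2),c["K"],c["D"]).reshape(-1,2)
    return np.c_[p,np.ones(len(p))]@c["R"]
def plane(n,uv,z):
    d=rays(n,uv); o=C[n]["o"]; return o+d*((z-o[2])/d[:,2])[:,None]
def proj(n,X):
    c=C[n]; return cv2.projectPoints(np.array(X,float).reshape(-1,1,3),c["r"],c["t"],c["K"],c["D"])[0].reshape(-1,2)
def tri(a,b):
    da=rays("scene",[a])[0]; db=rays("top",[b])[0]; oa=C["scene"]["o"]; ob=C["top"]["o"]
    s=np.linalg.lstsq(np.c_[da,-db],ob-oa,rcond=None)[0]
    pa=oa+da*s[0]; pb=ob+db*s[1]; return (pa+pb)/2,np.linalg.norm(pa-pb)
E
python3 - <<'E'
from h import *
for n in("scene","top"): print(n,C[n]["o"],C[n]["K"][0,0])
s=cv2.imread("pics/scene0.png");t=cv2.imread("pics/top0.png")
cv2.imwrite("pics/s_crop.png",cv2.resize(s[195:305,100:460],None,fx=2.2,fy=2.2,interpolation=cv2.INTER_CUBIC))
cv2.imwrite("pics/s_st.png",cv2.resize(s[215:285,310:460],None,fx=5,fy=5,interpolation=cv2.INTER_CUBIC))
cv2.imwrite("pics/t_st.png",cv2.resize(t[125:190,145:275],None,fx=6,fy=6,interpolation=cv2.INTER_CUBIC))
cv2.imwrite("pics/t_n.png",cv2.resize(t[130:285,145:440],None,fx=2.7,fy=2.7,interpolation=cv2.INTER_CUBIC))
E
```

```text
scene [ 1.26736021 -0.08107801  0.52016758] 448.7107195345582
top [4.27496107e-01 5.49229595e-04 9.81795987e-01] 433.6414691794721
```

View pics/s_st.png

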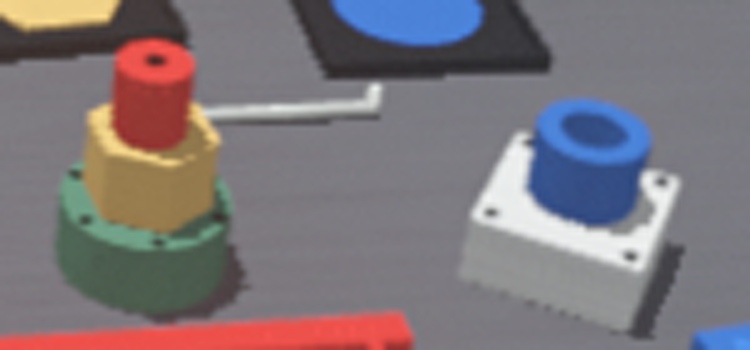

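View pics/t_st.png

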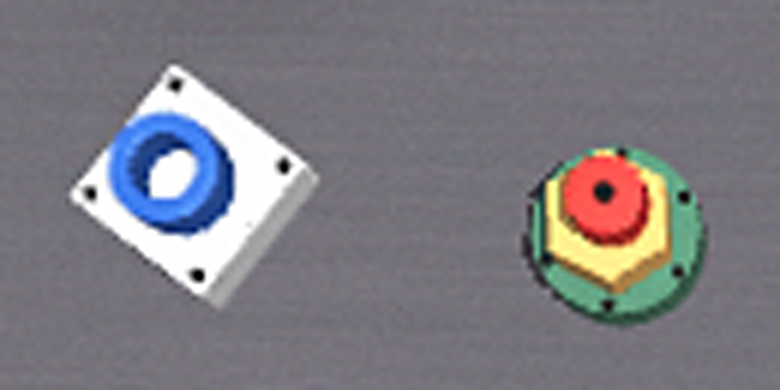

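View pics/t_n.png

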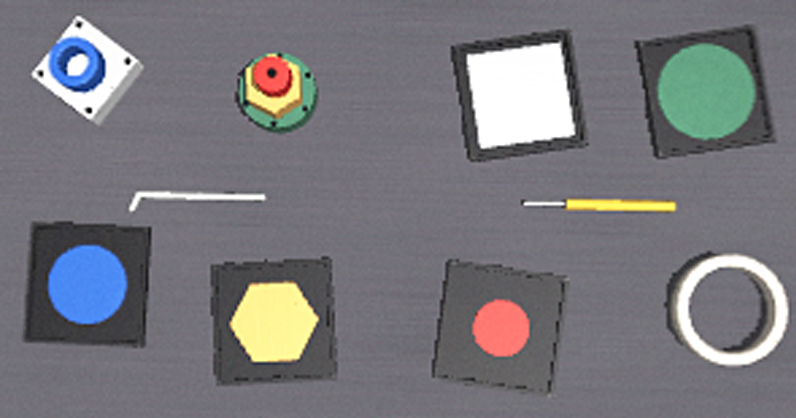

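```bash
cat >> h.py <<'E'
def blobs(im,lo,hi,minA=60):
    hsv=cv2.cvtColor(im,cv2.COLOR_BGR2HSV); m=cv2.inRange(hsv,np.array(lo),np.array(hi))
    k,l,st,ce=cv2.connectedComponentsWithStats(m)
    return [(int(st[i,4]),ce[i].round(1),st[i,:4],(l==i).astype(np.uint8)) for i in range(1,k) if st[i,4]>=minA]
def contour_plane(n,mask,z):
    # subpixel-ish: pixel-area centroid on the plane with area weights
    ys,xs=np.nonzero(mask); P=plane(n,np.c_[xs,ys],z)
    w=1/np.abs(rays(n,np.c_[xs,ys])[:,2])**3
    return (P[:,:2]*w[:,None]).sum(0)/w.sum()
E
python3 - <<'E'
from h import *
im={"scene":cv2.imread("pics/scene0.png"),"top":cv2.imread("pics/top0.png")}
cols={"red":((0,120,90),(8,255,255)),"green":((60,60,30),(85,255,255)),"blue":((103,110,60),(118,255,255)),"brass":((15,80,90),(28,255,255)),"white":((0,0,215),(180,30,255))}
for n in im:
    for c,(lo,hi) in cols.items():
        for a,ce,bb,m in blobs(im[n],lo,hi):
            if a<2500: print(n,c,a,ce,bb,contour_plane(n,m,.005).round(4))
s=im["scene"]; hs=cv2.cvtColor(s,cv2.COLOR_BGR2HSV)
for p in [(341,227),(341,238),(425,243),(428,256),(340,272),(320,262),(335,247),(421,241),(138,280)]: print(p,hs[p[1],p[0]])
E
```

```text
scene red 212 [233.7 215.3] [223 210  22  12] [ 0.4256 -0.0873]
scene red 314 [340.  233.1] [332 222  17  23] [0.5116 0.131 ]
scene green 138 [334.2 259.6] [322 250  33  15] [0.6011 0.0992]
scene green 1095 [139.7 278.7] [117 264  47  30] [ 0.628  -0.2577]
scene blue 395 [390.9 215.6] [376 208  31  16] [0.4531 0.2598]
scene blue 476 [427.2 246.6] [416 235  24  25] [0.5747 0.2973]
scene brass 78 [503.6  54.7] [498  48  12  14] [-1.3731  1.6108]
scene brass 89 [543.5  59.5] [539  52   9  16] [-1.28    1.8339]
scene brass 443 [318.8 212.1] [303 204  33  18] [0.4257 0.1016]
scene brass 452 [339.7 249.7] [326 236  28  26] [0.5697 0.1176]
scene brass 226 [185.  244.7] [162 242  47   7] [ 0.5302 -0.1848]
scene white 100 [556.1   7.2] [552   0   8  15] [-5.537   5.0281]
scene white 242 [144.8 216.5] [124 206  43  22] [ 0.4137 -0.2806]
scene white 264 [422.4 257.4] [405 243  40  26] [0.6093 0.2727]
scene white 1189 [228.1 272.4] [204 257  51  31] [ 0.6215 -0.1003]
scene white 980 [ 36.2 363.4] [  0 356  75  15] [ 0.8149 -0.3802]
scene white 973 [ 32.2 385.8] [  0 378  67  16] [ 0.8548 -0.373 
[... 889 characters left out ...]
58.4] [431  52  55  14] [ 0.8821 -0.3801]
top white 212 [  5.  136.5] [  0 126  12  21] [0.6749 0.6817]
top white 392 [178.2 155.6] [157 136  39  38] [0.6362 0.2659]
top white 1224 [337.2 165. ] [318 146  40  39] [ 0.6217 -0.1   ]
top white 76 [  5.9 165.6] [  0 162  13   8] [0.6052 0.6726]
top white 99 [216.8 202.5] [193 201  50   7] [0.5294 0.1723]
top white 470 [415.8 244.6] [396 225  41  40] [ 0.445 -0.278]
top white 624 [303.5 405.6] [273 395  59  25] [ 0.0898 -0.0336]
(341, 227) [  1 130  86]
(341, 238) [  2 170 150]
(425, 243) [110 164 170]
(428, 256) [111 153 133]
(340, 272) [65 49 93]
(320, 262) [126  10 122]
(335, 247) [ 19 121 154]
(421, 241) [108 165 216]
(138, 280) [ 76  83 157]
```

Run:
```python
from h import *
S=lambda x,y:((x+.5)/5-.5+310,(y+.5)/5-.5+215)
T=lambda x,y:((x+.5)/6-.5+145,(y+.5)/6-.5+125)
def go(l,a,b):
    p,e=tri(S(*a),T(*b)); print(l,p.round(4),"err",round(e,4)); return p
k=go("knobtop",(155,61),(603,191))
B=[go("blk",a,b) for a,b in [((630,256),(175,84)),((490,212),(284,166)),((662,181),(90,192)),((528,142),(197,275))]]
B=np.array(B); print("block c",B.mean(0).round(4))
for i,j in((0,3),(1,2)): d=B[i]-B[j];print(np.degrees(np.arctan2(d[1],d[0])).round(1),np.linalg.norm(d).round(4))
im={"scene":cv2.imread("pics/scene0.png"),"top":cv2.imread("pics/top0.png")}
for nm,a,b in [("red",(233.7,215.3),(330.2,251.2)),("green",(139.7,278.7),(406.1,163.4)),("blue",(390.9,215.6),(176.9,234.8)),("brass",(318.8,212.1),(245.3,248.3)),("white",(228.1,272.4),(337.2,165))]:
    p,e=tri(a,b);print("nest",nm,p.round(4),round(e,4))
# silhouette fits of discs' tops: sleeve top bright
for n in im:
    print(n)
    for nm,lo,hi in [("sleevetop",(103,110,185),(118,255,255)),("knobtop",(0,100,195),(8,255,255)),("nuttop",(15,60,200),(28,255,255))]:
        for a,ce,bb,m in blobs(im[n],lo,hi,25):
            if a<900: print(nm,a,ce,bb)
```

```text
knobtop [0.6188 0.1012 0.0903] err 0.0007
blk [0.6695 0.2709 0.0303] err 0.0006
blk [0.6389 0.2283 0.0303] err 0.0002
blk [0.6275 0.3008 0.0312] err 0.0001
blk [0.5968 0.2589 0.0305] err 0.0004
block c [0.6332 0.2647 0.0306]
9.4 0.0736
-81.0 0.0734
nest red [ 0.4255 -0.087   0.0045] 0.0007
nest green [ 0.6289 -0.2577  0.0042] 0.001
nest blue [0.4539 0.2599 0.0048] 0.0001
nest brass [0.4272 0.1025 0.0052] 0.0025
nest white [ 0.6218 -0.1003  0.0037] 0.0004
scene
sleevetop 344 [390.9 215.6] [377 208  29  16]
sleevetop 135 [428.4 240.9] [418 235  22  13]
knobtop 180 [233.9 215.1] [224 210  21  11]
knobtop 95 [340.5 227. ] [333 223  16   9]
nuttop 832 [475.6  36.8] [433  30  80  16]
nuttop 132 [551.6  43.4] [544  37  16  13]
nuttop 360 [318.9 212.1] [304 205  31  15]
nuttop 52 [333.3 242.3] [328 236  18  12]
nuttop 121 [185.  243.9] [162 242  46   5]
top
sleevetop 165 [171.6 152.4] [163 144  18  18]
sleevetop 37 [558.2 178.7] [557 169   3  19]
sleevetop 70 [556.6 207.1] [554 199   6  15]
sleevetop 658 [176.8 234.9] [163 221  29  29]
knobtop 119 [245.1 157. ] [239 151  13  13]
knobtop 344 [330.2 251.2] [320 241  21  21]
nuttop 106 [247.3 164.7] [237 153  19  19]
nuttop 98 [373.4 205.6] [355 204  40   4]
nuttop 590 [245.4 248.5] [231 235  30  28]
```

```bash
cat >> h.py <<'E'
def to(xyz,phi=None,fold=True):
    """prints shift in tool axes (tx,ty,tz) and turn rotvec to reach TCP xyz, jaw (tool y) direction phi deg, tool x straight down"""
    o=get_obs(); Rt=R.from_rotvec(o["orientation"]).as_matrix(); ph0=np.degrees(np.arctan2(Rt[1,1],Rt[0,1]))
    sh=Rt.T@(np.array(xyz)-o["tcp_pos"])
    if phi is None: phi=ph0
    if fold: phi=ph0+(phi-ph0+90)%180-90
    x=np.array([0,0,-1.]);y=np.array([np.cos(np.radians(phi)),np.sin(np.radians(phi)),0]);G=np.c_[x,y,np.cross(x,y)]
    w=R.from_matrix(Rt.T@G).as_rotvec()
    print("clk",round(o["clock"],2),"tcp",o["tcp_pos"].round(4),"phi0",ph0.round(2),"phi",round(phi,2),"toolx",Rt[:,0].round(4),"grip",round(o["grip_width"],4),"j7",o["joints"][6].round(3),"F",o["contact_force"].round(1))
    print("turn",w.round(4),"shift",sh.round(4))
E
python3 - <<'E'
from h import *
print("sleeve",tri((428.5,241),(171.5,152.5)))
S=lambda x,y:((x+.5)/5-.5+310,(y+.5)/5-.5+215)
T=lambda x,y:((x+.5)/6-.5+145,(y+.5)/6-.5+125)
print("sleeve bore",tri(S(594,131),T(172,171)))
print("knob",tri((340.5,227),(245.1,157)))
print("bin",plane("top",[(235,97),(380,97)],0.0),plane("top",[(235,85),(380,85)],0.1))
print(proj("top",[[.619,.101,.09],[.619,.101,.06],[.633,.2647,.06],[.619,.101,.0]]),proj("scene",[[.619,.101,.09]]))
to((.619,.101,.17)); to((.619,.101,.17),90);to((.619,.101,.17),45);
E
```

```text
sleeve (array([0.63129387, 0.26654506, 0.05846842]), np.float64(8.756603163610955e-05))
sleeve bore (array([0.63074261, 0.26456252, 0.05830067]), np.float64(0.0038669885327721537))
knob (array([0.6177784 , 0.10131419, 0.08924291]), np.float64(0.0006289226356712401))
bin [[ 0.77956206  0.14036569  0.        ]
 [ 0.78591308 -0.19856713  0.        ]] [[ 0.76994605  0.12710476  0.1       ]
 [ 0.77553758 -0.17832393  0.1       ]]
[[245.37808933 156.38700451]
 [246.83470729 159.34174403]
 [172.16709896 151.58405651]
 [249.48732205 164.72231077]] [[340.69119927 227.01191896]]
clk 0.1 tcp [0.2488 0.6269 0.2304] phi0 68.35 phi 68.35 toolx [-5.0e-04 -1.6e-03 -1.0e+00] grip 0.0855 j7 -0.083 F [-0.   0.5 -0.5]
turn [0.     0.0001 0.0017] shift [ 0.0611 -0.3521  0.5381]
clk 0.1 tcp [0.2488 0.6269 0.2304] phi0 68.35 phi 90.0 toolx [-5.0e-04 -1.6e-03 -1.0e+00] grip 0.0855 j7 -0.083 F [-0.   0.5 -0.5]
turn [-3.778e-01 -2.000e-04  1.700e-03] shift [ 0.0611 -0.3521  0.5381]
clk 0.1 tcp [0.2488 0.6269 0.2304] phi0 68.35 phi 45.0 toolx [-5.0e-04 -1.6e-03 -1.0e+00] grip 0.0855 j7 -0.083 F [-0.   0.5 -0.5]
turn [0.4076 0.0005 0.0016] shift [ 0.0611 -0.3521  0.5381]
```

{"fn": "apply_moves", "kwargs": {"series": "-0.05 0 0 0.005 -0.03 0.045 1;-0.1 0 0 0.01 -0.06 0.09 1;-0.15 0 0 0.015 -0.09 0.14 1;-0.2 0 0 0.02 -0.125 0.19 1;-0.25 0 0 0.03 -0.16 0.24 1;-0.3 0 0 0.035 -0.19 0.29 1;-0.34 0 0 0.04 -0.22 0.34 1;-0.378 0 0 0.045 -0.255 0.39 1;-0.378 0 0 0.05 -0.285 0.44 1;-0.378 0 0 0.055 -0.315 0.485 1;-0.378 0 0 0.06 -0.34 0.52 1;-0.378 0 0 0.061 -0.352 0.538 1", "force": 40}}

```text
clock: 1.6
tcp_pos: [0.6197, 0.0988, 0.1696]
orientation: [0.002, 1.572, -0.004]
contact_force: [0.5, -0.7, -0.0]
grip_width: 0.0852
```

Run:
```python
from h import *
to((.6184,.1012,.068),90)
cv2.imwrite("pics/s1.png",grab_frame("scene"));cv2.imwrite("pics/t1.png",grab_frame("top"))
```

```text
clk 1.6 tcp [0.6197 0.0988 0.1696] phi0 89.82 phi 90.0 toolx [-0.0011 -0.0013 -1.    ] grip 0.0852 j7 1.372 F [ 0.5 -0.7 -0. ]
turn [-0.0032 -0.0011  0.0013] shift [ 0.1016  0.0025 -0.0012]
```

View pics/s1.png

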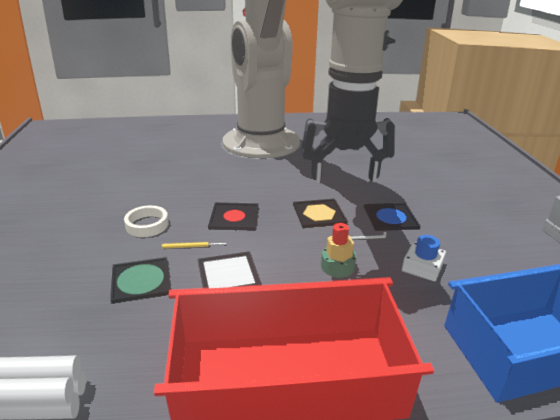

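View pics/t1.png

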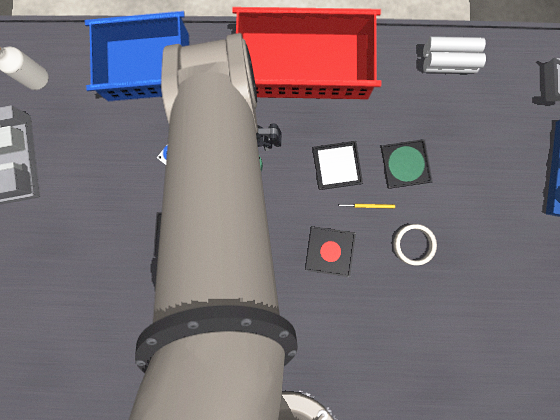

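{"fn": "apply_moves", "kwargs": {"series": "0 0 0 0.02 0.0025 -0.001 1;0 0 0 0.05 0.0025 -0.001 1;0 0 0 0.08 0.0025 -0.001 1;0 0 0 0.095 0.0025 -0.001 1;0 0 0 0.1015 0.0025 -0.001 1;0 0 0 0.1015 0.0025 -0.001 1"}}

```text
clock: 2.45
tcp_pos: [0.6183, 0.1049, 0.0692]
orientation: [-0.0, 1.57, 0.001]
contact_force: [0.4, -0.8, -0.8]
grip_width: 0.0855
```

Run:
```python
from h import *
to((.6184,.1012,.068),90)
im=grab_frame("scene");cv2.imwrite("pics/s2.png",cv2.resize(im[120:290,270:450],None,fx=3.4,fy=3.4,interpolation=cv2.INTER_CUBIC))
```

```text
clk 2.45 tcp [0.6183 0.1049 0.0692] phi0 90.05 phi 90.0 toolx [ 4.e-04  4.e-04 -1.e+00] grip 0.0855 j7 1.381 F [ 0.4 -0.8 -0.8]
turn [ 0.0008  0.0004 -0.0004] shift [ 0.0012 -0.0037  0.0001]
```

View pics/s2.png

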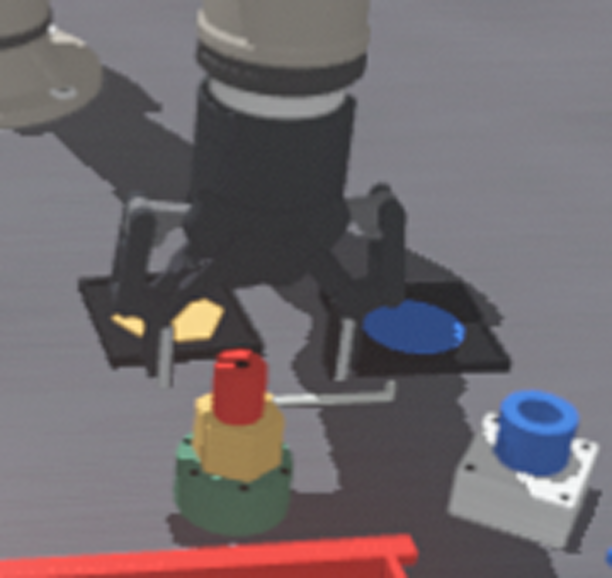

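{"fn": "apply_moves", "kwargs": {"series": "0 0 0 0.001 -0.0035 0 1;0 0 0 0.001 -0.0035 0 1;0 0 0 0.001 -0.0035 0 0.6;0 0 0 0.001 -0.0035 0 0.4;0 0 0 0.001 -0.0035 0 0.2;0 0 0 0.001 -0.0035 0 0.1;0 0 0 0.001 -0.0035 0 0;0 0 0 0.001 -0.0035 0 0;0 0 0 0.001 -0.0035 0 0", "force": 30}}

```text
clock: 3.62
tcp_pos: [0.6183, 0.1009, 0.0679]
orientation: [-0.0, 1.571, 0.0]
contact_force: [0.5, 0.5, 2.9]
grip_width: 0.0268
```

Run:
```python
from h import *
to((.6184,.1012,.17),90)
im=grab_frame("scene");cv2.imwrite("pics/s3.png",cv2.resize(im[120:290,270:450],None,fx=3.4,fy=3.4,interpolation=cv2.INTER_CUBIC))
```

```text
clk 3.62 tcp [0.6183 0.1009 0.0679] phi0 90.02 phi 90.0 toolx [ 3.e-04  1.e-04 -1.e+00] grip 0.0268 j7 1.387 F [0.5 0.5 2.9]
turn [ 0.0003  0.0003 -0.0001] shift [-1.021e-01  3.000e-04  1.000e-04]
```

View pics/s3.png

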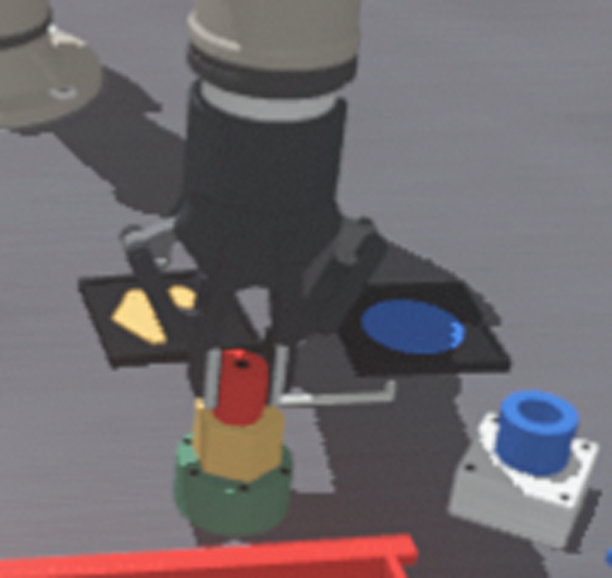

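{"fn": "apply_moves", "kwargs": {"series": "0 0 0 -0.01 0 0 0;0 0 0 -0.035 0 0 0;0 0 0 -0.06 0 0 0;0 0 0 -0.08 -0.01 -0.01 0;0 0 0 -0.09 -0.035 -0.035 0;0 0 0 -0.09 -0.065 -0.065 0;0 0 0 -0.09 -0.095 -0.096 0;0 0 0 -0.09 -0.125 -0.127 0;0 0 0 -0.09 -0.153 -0.156 0;0 0 0 -0.09 -0.173 -0.178 0;0 0 0 -0.09 -0.185 -0.19 0;0 0 0 -0.09 -0.188 -0.193 0"}}

```text
clock: 5.18
tcp_pos: [0.4251, -0.0877, 0.1581]
orientation: [0.001, 1.57, -0.001]
contact_force: [-0.2, 0.3, -0.4]
grip_width: 0.0271
```

Run:
```python
from h import *
to((.4257,-.087,.014),90)
for n in("scene","top"):
    im=grab_frame(n);cv2.imwrite(f"pics/{n}4.png",im)
im=cv2.imread("pics/scene4.png");cv2.imwrite("pics/s4.png",cv2.resize(im[100:290,190:450],None,fx=3,fy=3,interpolation=cv2.INTER_CUBIC))
to((.4257,-.087,.014),90)
```

```text
clk 5.17 tcp [ 0.4251 -0.0877  0.1581] phi0 89.95 phi 90.0 toolx [ 5.e-04  1.e-04 -1.e+00] grip 0.0271 j7 1.681 F [-0.2  0.3 -0.4]
turn [-0.0008  0.0005 -0.0001] shift [0.1441 0.0007 0.0006]
clk 5.28 tcp [ 0.4258 -0.087   0.158 ] phi0 90.03 phi 90.0 toolx [ 7.e-04  1.e-04 -1.e+00] grip 0.027 j7 1.681 F [-0.1  0.5 -0.7]
turn [ 0.0004  0.0007 -0.0001] shift [ 0.144  -0.     -0.0002]
```

View pics/s4.png

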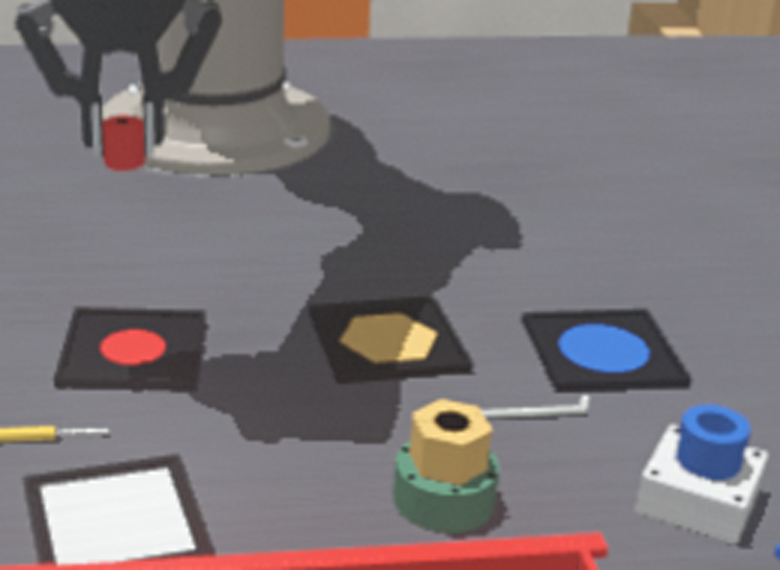

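View pics/top4.png

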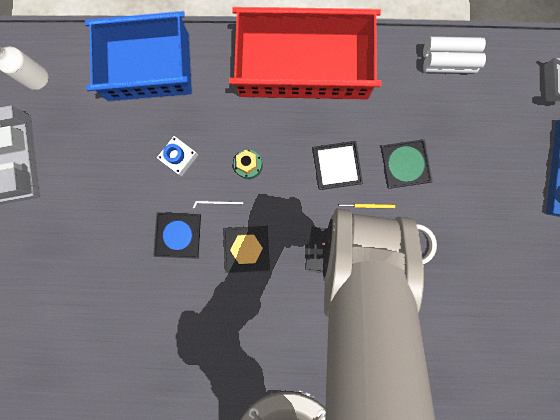

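Run:
```python
from h import *
print(proj("scene",[[.4258,-.087,.180],[.4258,-.087,.150]]))
s=cv2.imread("pics/scene4.png");t=cv2.imread("pics/top4.png")
cv2.imwrite("pics/s4n.png",cv2.resize(s[228:278,315:365],None,fx=12,fy=12,interpolation=cv2.INTER_CUBIC))
cv2.imwrite("pics/t4n.png",cv2.resize(t[145:185,227:267],None,fx=14,fy=14,interpolation=cv2.INTER_CUBIC))
```

```text
[[230.86171792 140.4317385 ]
 [231.39422059 154.23588899]]
```

View pics/s4n.png

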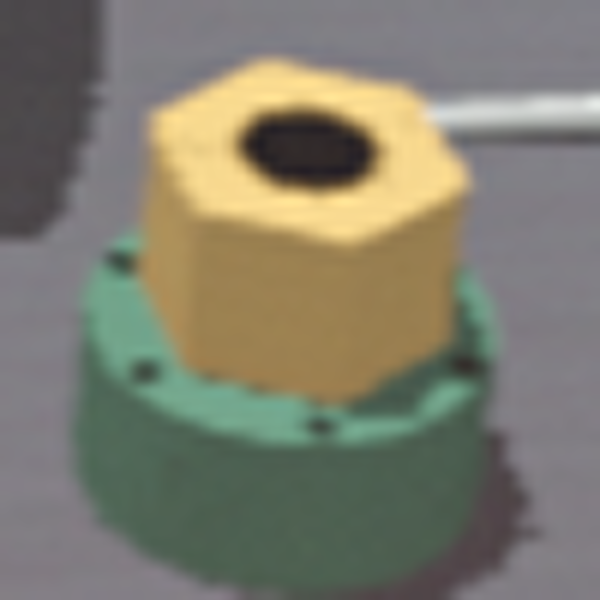

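View pics/t4n.png

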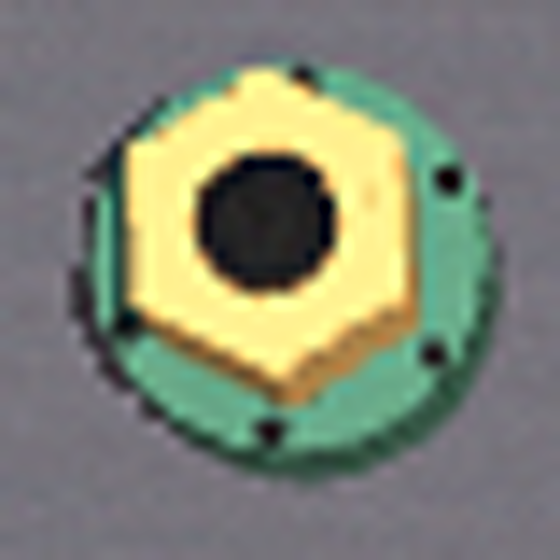

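{"fn": "apply_moves", "kwargs": {"series": "0 0 0 0.02 0 0 0;0 0 0 0.055 0 0 0;0 0 0 0.09 0 0 0;0 0 0 0.115 0 0 0;0 0 0 0.13 0 0 0;0 0 0 0.137 0 0 0;0 0 0 0.141 0 0 0;0 0 0 0.143 0 0 0;0 0 0 0.1445 0 0 0;0 0 0 0.1445 0 0 0"}}

```text
clock: 6.52
tcp_pos: [0.4254, -0.0873, 0.0135]
orientation: [-0.0, 1.57, 0.0]
contact_force: [1.1, -0.3, -0.8]
grip_width: 0.0267
```

{"fn": "apply_moves", "kwargs": {"series": "0 0 0 0.0005 0 0 0;0 0 0 0.001 0 0 0"}}

```text
clock: 6.78
tcp_pos: [0.4255, -0.0873, 0.0128]
orientation: [0.0, 1.57, 0.0]
contact_force: [-2.6, 0.3, 14.3]
grip_width: 0.0271
```

Run:
```python
from h import *
to((.4257,-.087,.013),90)
s=grab_frame("scene")
cv2.imwrite("pics/s5.png",cv2.resize(s[180:235,205:265],None,fx=10,fy=10,interpolation=cv2.INTER_CUBIC))
S=lambda x,y:((x+.5)/12-.5+315,(y+.5)/12-.5+228)
T=lambda x,y:((x+.5)/14-.5+227,(y+.5)/14-.5+145)
p,e=tri(S(309,148),T(265,222));print("nut top",p,e)
# hex corners on z=.06: scene / top
for n,f,L in(("scene",S,[(152,118),(272,60),(418,92),(470,185),(352,243),(195,212)]),("top",T,[(262,68),(405,130),(412,308),(280,375),(128,300),(122,145)])):
    P=plane(n,[f(*a) for a in L],.06)[:,:2]; c=P.mean(0); d=P-c; a=np.degrees(np.arctan2(d[:,1],d[:,0]))
    print(n,c,(a%60).round(1),(np.linalg.norm(d,axis=1)*1e3).round(1))
```

```text
clk 6.78 tcp [ 0.4255 -0.0873  0.0128] phi0 90.0 phi 90.0 toolx [ 4.e-04  1.e-04 -1.e+00] grip 0.0271 j7 1.773 F [-2.6  0.3 14.3]
turn [-0.      0.0004 -0.0001] shift [-0.0002  0.0003  0.0002]
nut top [0.61648084 0.10363351 0.06051639] 0.00041017997408508174
scene [0.61641235 0.10360858] [4.6 1.2 5.  3.7 2.5 4.8] [24.5 24.6 24.5 24.7 24.  25. ]
top [0.61683273 0.10342149] [ 4.2  5.3 59.8  6.3  1.2  3.6] [24.1 25.4 26.3 24.3 24.9 25.8]
```

View pics/s5.png

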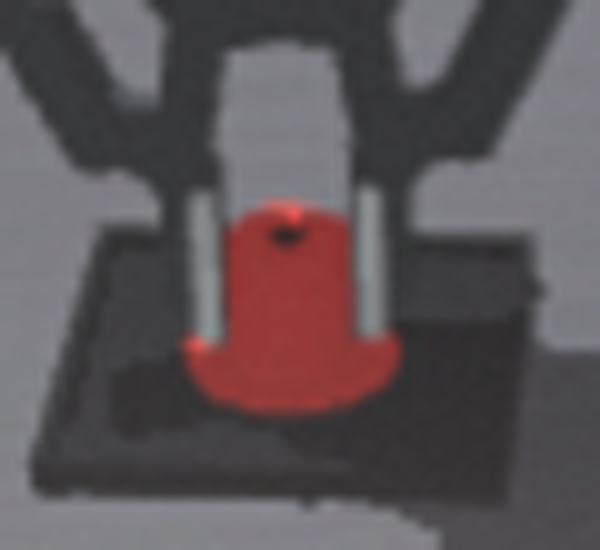

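{"fn": "apply_moves", "kwargs": {"series": "0 0 0 -0.0005 0 0 0.36;0 0 0 -0.0005 0 0 0.5;0 0 0 -0.0005 0 0 0.7;0 0 0 -0.0005 0 0 0.8;0 0 0 -0.005 0 0 0.8;0 0 0 -0.03 0 0 0.8;0 0 0 -0.07 0 0 0.9;0 0 0 -0.11 0 0 1;0 0 0 -0.14 0 0 1"}}

```text
clock: 7.95
tcp_pos: [0.4255, -0.0873, 0.1542]
orientation: [0.0, 1.569, 0.0]
contact_force: [0.8, -0.1, -0.1]
grip_width: 0.0852
```

Run:
```python
from h import *
to((.6166,.1035,.16),93.8)
s=grab_frame("scene")
cv2.imwrite("pics/s6.png",cv2.resize(s[100:235,150:300],None,fx=4,fy=4,interpolation=cv2.INTER_CUBIC))
```

```text
clk 7.95 tcp [ 0.4255 -0.0873  0.1542] phi0 90.0 phi 93.8 toolx [ 1.6e-03  1.0e-04 -1.0e+00] grip 0.0852 j7 1.688 F [ 0.8 -0.1 -0.1]
turn [-0.0663  0.0016 -0.    ] shift [-0.0055  0.1908  0.1911]
```

View pics/s6.png

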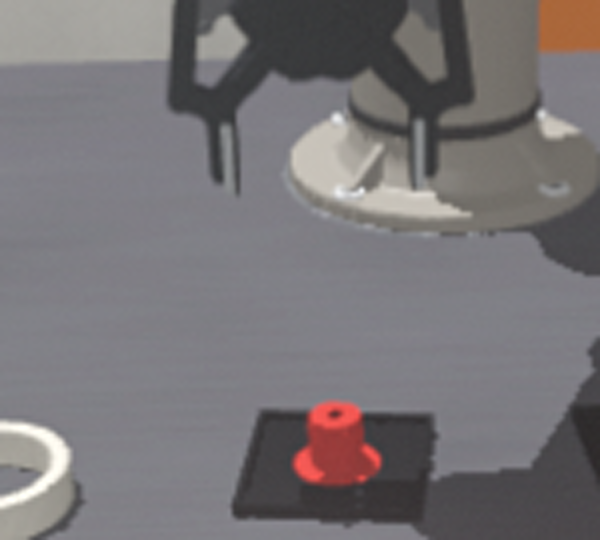

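{"fn": "apply_moves", "kwargs": {"series": "0 0 0 0 0.015 0.015 1;0 0 0 0 0.045 0.045 1;-0.03 0 0 0 0.08 0.08 1;-0.03 0 0 0 0.115 0.115 1;-0.066 0 0 0 0.15 0.15 1;-0.066 0 0 0 0.175 0.175 1;-0.066 0 0 0 0.188 0.188 1;-0.066 0 0 0.01 0.1908 0.191 1;-0.066 0 0 0.03 0.1908 0.191 1;-0.066 0 0 0.06 0.1908 0.191 1;-0.066 0 0 0.07 0.1908 0.191 1;-0.066 0 0 0.07 0.1908 0.191 1"}}

```text
clock: 9.5
tcp_pos: [0.6153, 0.1026, 0.0816]
orientation: [-0.052, 1.572, 0.051]
contact_force: [0.1, 0.6, 1.0]
grip_width: 0.0855
```

Run:
```python
from h import *
to((.6166,.1035,.036),93.8)
s=grab_frame("scene")
cv2.imwrite("pics/s7.png",cv2.resize(s[150:290,270:430],None,fx=4,fy=4,interpolation=cv2.INTER_CUBIC))
to((.6166,.1035,.036),93.8)
```

```text
clk 9.5 tcp [0.6153 0.1026 0.0816] phi0 93.74 phi 93.8 toolx [-1.9e-03 -8.0e-04 -1.0e+00] grip 0.0855 j7 1.444 F [0.1 0.6 1. ]
turn [-0.0011 -0.002   0.0006] shift [0.0456 0.0008 0.0014]
clk 9.55 tcp [0.6161 0.103  0.0825] phi0 93.74 phi 93.8 toolx [-2.e-04 -2.e-04 -1.e+00] grip 0.0852 j7 1.444 F [ 0.2  0.5 -0. ]
turn [-0.001  -0.0002  0.0002] shift [0.0465 0.0005 0.0005]
```

View pics/s7.png

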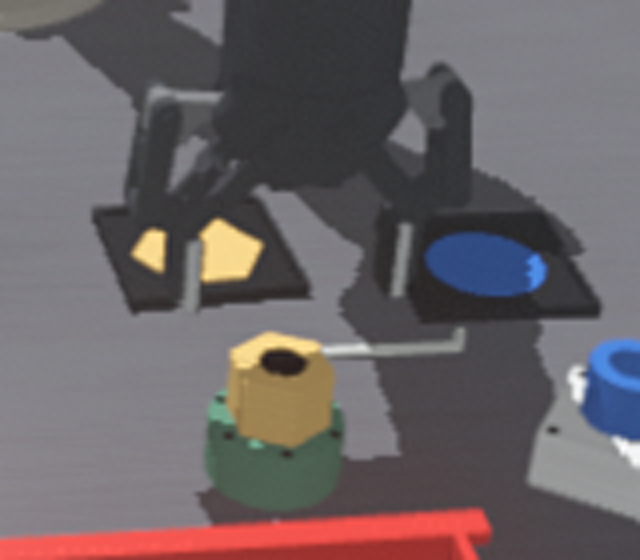

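{"fn": "apply_moves", "kwargs": {"series": "0 0 0 0.015 0.0005 0.0005 1;0 0 0 0.035 0.0005 0.0005 1;0 0 0 0.0465 0.0005 0.0005 1;0 0 0 0.0465 0.0005 0.0005 1;0 0 0 0.0465 0.0005 0.0005 0.65;0 0 0 0.0465 0.0005 0.0005 0.55;0 0 0 0.0465 0.0005 0.0005 0.5;0 0 0 0.0465 0.0005 0.0005 0.45;0 0 0 0.0465 0.0005 0.0005 0.35;0 0 0 0.0465 0.0005 0.0005 0.2;0 0 0 0.0465 0.0005 0.0005 0.2", "force": 45}}

```text
clock: 10.92
tcp_pos: [0.6173, 0.1039, 0.0366]
orientation: [-0.052, 1.569, 0.052]
contact_force: [-0.9, -1.0, 5.3]
grip_width: 0.0409
```

Run:
```python
from h import *
s=grab_frame("scene")
cv2.imwrite("pics/s8.png",cv2.resize(s[150:290,270:430],None,fx=4,fy=4,interpolation=cv2.INTER_CUBIC))
to((.4270,.1027,.12),90)
```

```text
clk 10.97 tcp [0.6172 0.1039 0.0365] phi0 93.77 phi 90.0 toolx [ 1.2e-03  1.0e-04 -1.0e+00] grip 0.0407 j7 1.45 F [-1.2 -1.4  5.8]
turn [ 0.0658  0.0012 -0.    ] shift [-0.0837  0.0113 -0.1898]
```

View pics/s8.png

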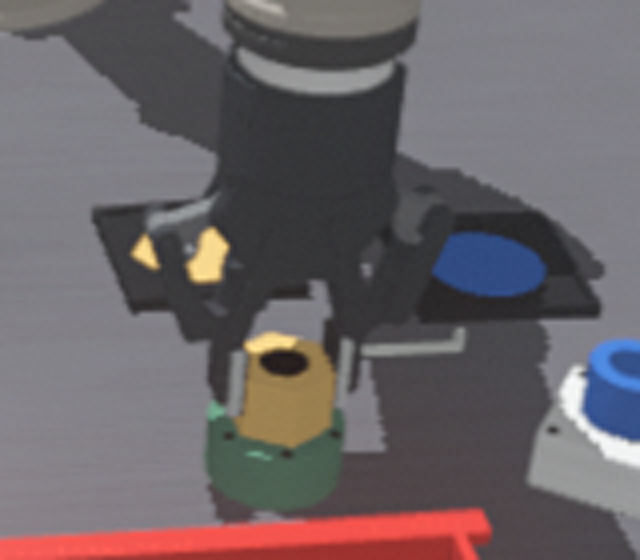

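{"fn": "apply_moves", "kwargs": {"series": "0 0 0 -0.005 0 0 0.2;0 0 0 -0.02 0 0 0.2;0 0 0 -0.045 0 0 0.2;0 0 0 -0.07 0 -0.005 0.2;-0.08 0 0 -0.08 0.002 -0.025 0.2;-0.16 0 0 -0.083 0.004 -0.055 0.2;-0.24 0 0 -0.083 0.006 -0.09 0.2;-0.32 0 0 -0.083 0.008 -0.125 0.2;-0.4 0 0 -0.083 0.01 -0.155 0.2;-0.46 0 0 -0.083 0.011 -0.177 0.2;-0.48 0 0 -0.083 0.011 -0.187 0.2;-0.48 0 0 -0.083 0.011 -0.1895 0.2"}}

```text
clock: 12.48
tcp_pos: [0.427, 0.1026, 0.1193]
orientation: [-0.427, 1.527, 0.427]
contact_force: [0.8, 0.4, -3.2]
grip_width: 0.0409
```

Run:
```python
from h import *
s=grab_frame("scene");t=grab_frame("top"); cv2.imwrite("pics/t9.png",t);cv2.imwrite("pics/s9f.png",s)
cv2.imwrite("pics/s9.png",cv2.resize(s[110:290,230:450],None,fx=3.5,fy=3.5,interpolation=cv2.INTER_CUBIC))
to((.4276,.1027,.0115),121.3)
```

```text
clk 12.57 tcp [0.4276 0.1027 0.1191] phi0 121.24 phi 121.3 toolx [ 1.1e-03  4.0e-04 -1.0e+00] grip 0.0411 j7 1.732 F [ 0.4  0.3 -3.5]
turn [-0.0011  0.0011  0.0002] shift [ 0.1076  0.     -0.0002]
```

View pics/s9.png

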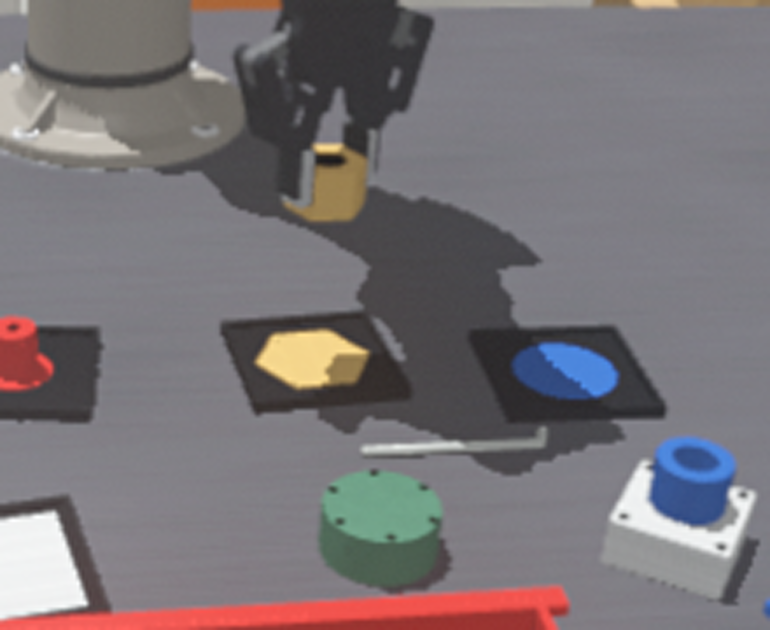

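View pics/t9.png

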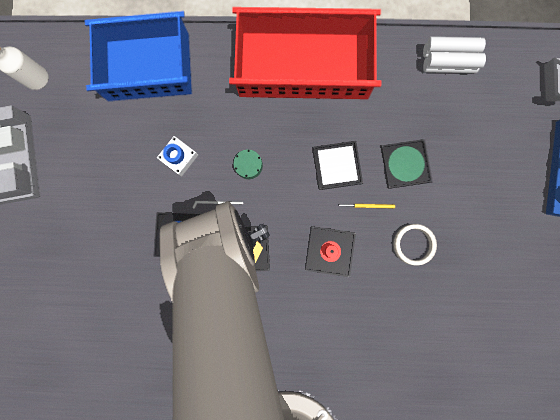

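{"fn": "apply_moves", "kwargs": {"series": "0 0 0 0.015 0 0 0.2;0 0 0 0.045 0 0 0.2;0 0 0 0.075 0 0 0.2;0 0 0 0.092 0 0 0.2;0 0 0 0.101 0 0 0.2;0 0 0 0.105 0 0 0.2;0 0 0 0.1065 0 0 0.2;0 0 0 0.107 0 0 0.2;0 0 0 0.1075 0 0 0.2;0 0 0 0.1075 0 0 0.2"}}

```text
clock: 13.82
tcp_pos: [0.427, 0.1026, 0.0115]
orientation: [-0.428, 1.528, 0.428]
contact_force: [-0.5, -0.6, -3.2]
grip_width: 0.0412
```

Run:
```python
from h import *
im={"scene":cv2.imread("pics/s9f.png"),"top":cv2.imread("pics/t9.png")}
z={"scene":None}
for n in im:
    for nm,lo,hi in [("cap",(60,50,125),(85,255,255)),("sleeve",(103,110,185),(118,255,255))]:
        for a,ce,bb,m in blobs(im[n],lo,hi,60):
            if a<900: print(n,nm,a,ce,bb,contour_plane(n,cv2.morphologyEx(m,cv2.MORPH_CLOSE,np.ones((3,3))),.03).round(4))
s=im["scene"];t=im["top"]
cv2.imwrite("pics/s9c.png",cv2.resize(s[228:288,315:450],None,fx=5.9,fy=5.9,interpolation=cv2.INTER_CUBIC))
cv2.imwrite("pics/t9c.png",cv2.resize(t[130:185,150:275],None,fx=6,fy=6,interpolation=cv2.INTER_CUBIC))
to((.4276,.1027,.0115),121.3)
```

```text
scene cap 520 [338.6 254.4] [322 245  34  20] [0.6184 0.1022]
scene sleeve 181 [395.8 214.3] [384 208  22  15] [0.4886 0.2553]
scene sleeve 146 [428.6 241. ] [418 235  22  13] [0.5913 0.2882]
top cap 585 [247.3 162.8] [234 149  28  28] [0.6175 0.1029]
top sleeve 163 [171.6 152.4] [163 144  18  18] [0.6378 0.2747]
top sleeve 70 [556.6 207.1] [554 199   6  15] [ 0.5337 -0.583 ]
clk 13.82 tcp [0.427  0.1026 0.0115] phi0 121.3 phi 121.3 toolx [ 5.e-04  2.e-04 -1.e+00] grip 0.0412 j7 1.722 F [-0.5 -0.6 -3.2]
turn [-0.0001  0.0005  0.0001] shift [ 0.     -0.0002  0.0006]
```

View pics/s9c.png

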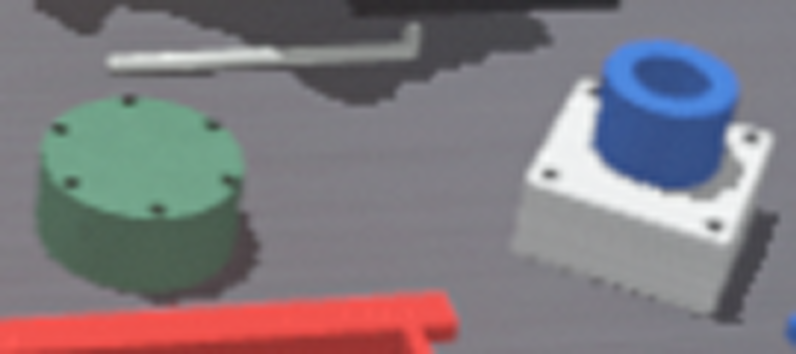

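View pics/t9c.png

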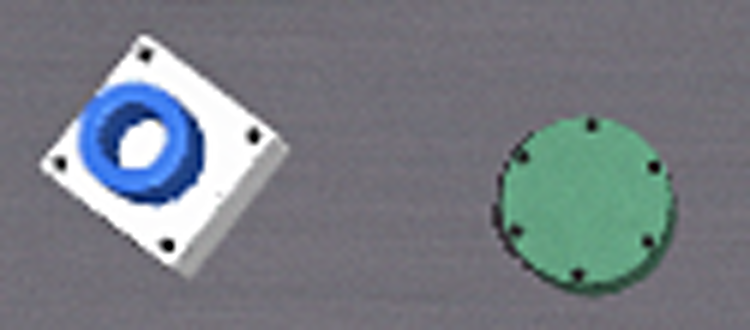

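{"fn": "apply_moves", "kwargs": {"series": "0 0 0 0.0005 0 0.0005 0.2;0 0 0 0.001 0 0.0005 0.2;0 0 0 0.001 0 0.0005 0.2"}}

```text
clock: 14.2
tcp_pos: [0.427, 0.1026, 0.0114]
orientation: [-0.428, 1.529, 0.428]
contact_force: [-5.0, -2.0, 17.8]
grip_width: 0.0414
```

{"fn": "apply_moves", "kwargs": {"series": "0 0 0 -0.0007 0 0 0.5;0 0 0 -0.0007 0 0 0.6;0 0 0 -0.0007 0 0 0.75;0 0 0 -0.0007 0 0 0.85;0 0 0 -0.0007 0 0 0.85;0 0 0 -0.005 0 0 0.9;0 0 0 -0.03 0 0 1;0 0 0 -0.07 0 0 1;0 0 0 -0.1 0 0 1;0 0 0 -0.12 0 0 1"}}

```text
clock: 15.45
tcp_pos: [0.4277, 0.1029, 0.1321]
orientation: [-0.428, 1.526, 0.428]
contact_force: [0.1, -0.5, 0.1]
grip_width: 0.0855
```

Run:
```python
from h import *
to((.6313,.2665,.12),110);to((.6313,.2665,.12),121)
s=grab_frame("scene")
cv2.imwrite("pics/s10.png",cv2.resize(s[110:290,200:450],None,fx=3.1,fy=3.1,interpolation=cv2.INTER_CUBIC))
```

```text
clk 15.45 tcp [0.4277 0.1029 0.1321] phi0 121.29 phi 110.0 toolx [ 1.8e-03  7.0e-04 -1.0e+00] grip 0.0855 j7 1.733 F [ 0.1 -0.5  0.1]
turn [1.97e-01 1.90e-03 1.00e-04] shift [0.0125 0.034  0.2589]
clk 15.45 tcp [0.4277 0.1029 0.1321] phi0 121.29 phi 121.0 toolx [ 1.8e-03  7.0e-04 -1.0e+00] grip 0.0855 j7 1.733 F [ 0.1 -0.5  0.1]
turn [0.005  0.0019 0.0003] shift [0.0125 0.034  0.2589]
```

View pics/s10.png

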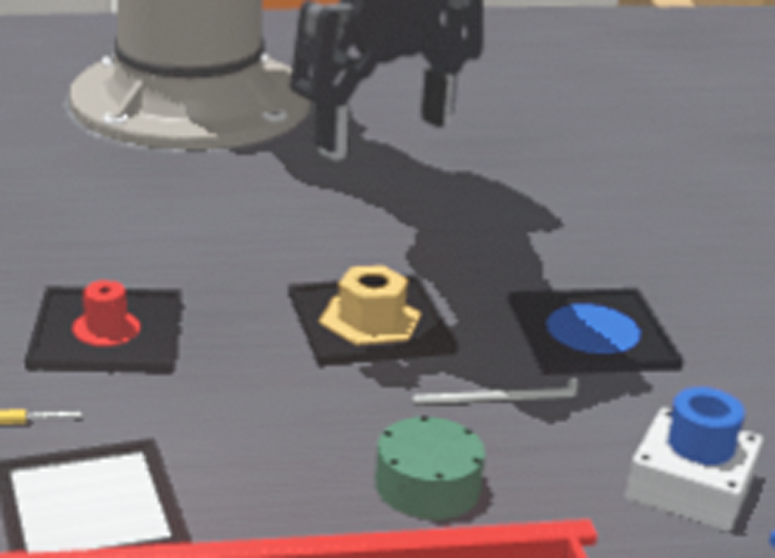

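{"fn": "apply_moves", "kwargs": {"series": "0 0 0 0 0.002 0.015 1;0 0 0 0 0.006 0.045 1;0 0 0 0 0.012 0.09 1;0 0 0 0 0.018 0.135 1;0 0 0 0 0.024 0.18 1;0 0 0 0 0.03 0.22 1;0 0 0 0 0.033 0.248 1;0 0 0 0.01 0.034 0.259 1;0 0 0 0.03 0.034 0.259 1;0 0 0 0.04 0.034 0.259 1;0 0 0 0.04 0.034 0.259 1"}}

```text
clock: 16.88
tcp_pos: [0.6294, 0.2652, 0.0886]
orientation: [-0.428, 1.532, 0.427]
contact_force: [-0.4, -0.4, 0.3]
grip_width: 0.0853
```

Run:
```python
from h import *
print(plane("scene",[(428.5,241)],.06),plane("top",[(171.5,152.5)],.06))
s=grab_frame("scene")
cv2.imwrite("pics/s11.png",cv2.resize(s[130:290,330:500],None,fx=3.7,fy=3.7,interpolation=cv2.INTER_CUBIC))
to((.6313,.2660,.036),121.3)
```

```text
[[0.63339615 0.26544212 0.06      ]] [[0.63094116 0.26606004 0.06      ]]
clk 16.93 tcp [0.6302 0.2656 0.0898] phi0 121.26 phi 121.3 toolx [-1.2e-03 -8.0e-04 -1.0e+00] grip 0.0851 j7 1.618 F [ 0.3 -0.5 -0.2]
turn [-0.0006 -0.0014  0.    ] shift [ 0.0538 -0.0002  0.0012]
```

View pics/s11.png

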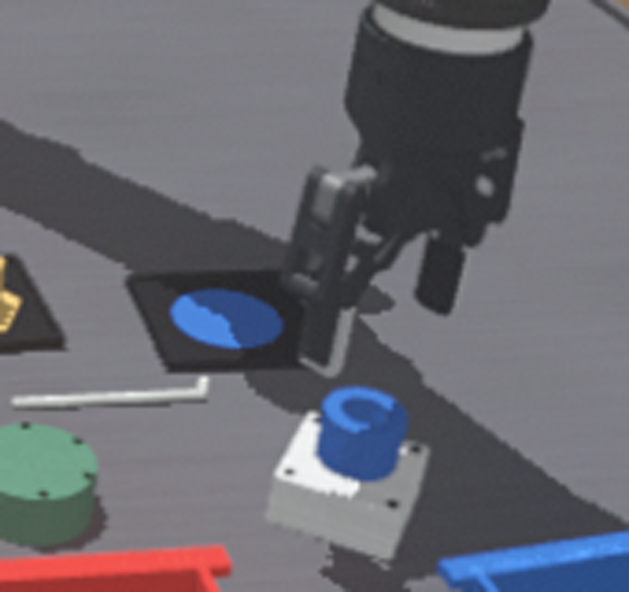

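{"fn": "apply_moves", "kwargs": {"series": "0 0 0 0.015 0 0 1;0 0 0 0.04 0 0 1;0 0 0 0.053 0 0 1;0 0 0 0.0555 0 0 1;0 0 0 0.0555 0 0 0.65;0 0 0 0.0555 0 0 0.55;0 0 0 0.0555 0 0 0.5;0 0 0 0.0555 0 0 0.45;0 0 0 0.0555 0 0 0.35;0 0 0 0.0555 0 0 0.2;0 0 0 0.0555 0 0 0.2", "force": 35}}

```text
clock: 18.3
tcp_pos: [0.6316, 0.2666, 0.0359]
orientation: [-0.428, 1.527, 0.428]
contact_force: [-1.0, -0.8, 6.5]
grip_width: 0.0417
```

Run:
```python
from h import *
s=grab_frame("scene")
cv2.imwrite("pics/s12.png",cv2.resize(s[150:290,350:480],None,fx=4,fy=4,interpolation=cv2.INTER_CUBIC))
to((.4535,.2599,.11),121.3)
```

```text
clk 18.35 tcp [0.6316 0.2666 0.0359] phi0 121.29 phi 121.3 toolx [ 1.4e-03  6.0e-04 -1.0e+00] grip 0.0417 j7 1.615 F [-0.4 -1.5  6.2]
turn [-0.0001  0.0015  0.0002] shift [-0.0743  0.0867 -0.1556]
```

View pics/s12.png

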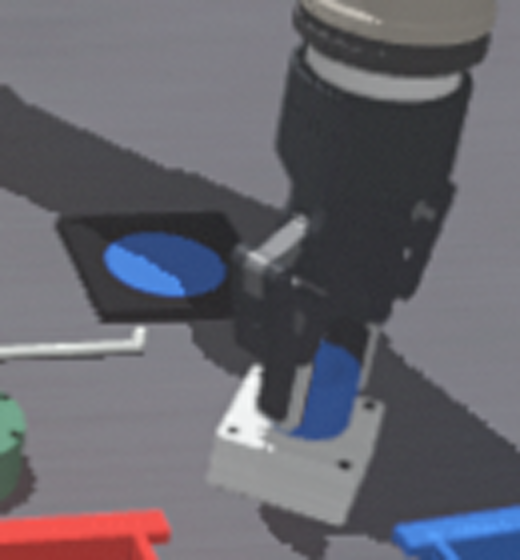

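{"fn": "apply_moves", "kwargs": {"series": "0 0 0 -0.005 0 0 0.2;0 0 0 -0.02 0 0 0.2;0 0 0 -0.045 0 0 0.2;0 0 0 -0.065 0.003 -0.005 0.2;0 0 0 -0.073 0.015 -0.025 0.2;0 0 0 -0.074 0.03 -0.055 0.2;0 0 0 -0.074 0.05 -0.09 0.2;0 0 0 -0.074 0.068 -0.122 0.2;0 0 0 -0.074 0.08 -0.144 0.2;0 0 0 -0.074 0.086 -0.154 0.2;0 0 0 -0.074 0.087 -0.156 0.2;0 0 0 -0.074 0.087 -0.156 0.2"}}

```text
clock: 19.85
tcp_pos: [0.4534, 0.2598, 0.1091]
orientation: [-0.427, 1.527, 0.428]
contact_force: [-0.8, 0.7, -1.1]
grip_width: 0.0416
```

Run:
```python
from h import *
s=grab_frame("scene")
cv2.imwrite("pics/s13.png",cv2.resize(s[120:290,310:480],None,fx=3.5,fy=3.5,interpolation=cv2.INTER_CUBIC))
to((.4535,.2599,.0115),121.3)
```

```text
clk 19.9 tcp [0.4535 0.2598 0.109 ] phi0 121.25 phi 121.3 toolx [ 9.e-04  4.e-04 -1.e+00] grip 0.0414 j7 1.455 F [ 0.7  0.2 -0.3]
turn [-0.0008  0.001   0.0001] shift [ 0.0975  0.0001 -0.0001]
```

View pics/s13.png

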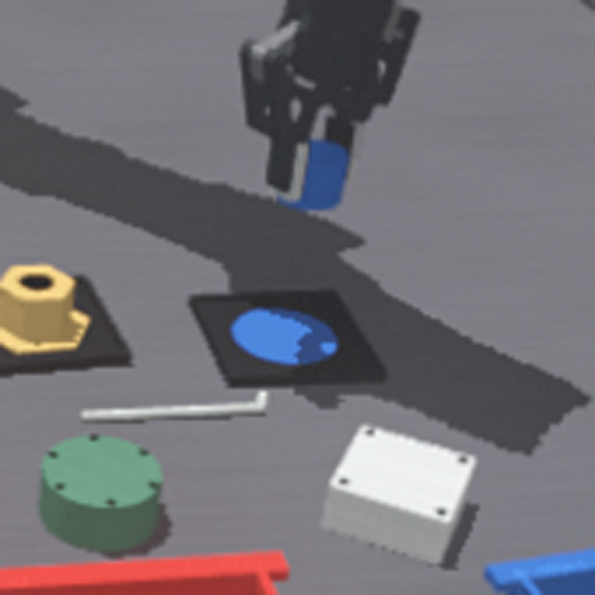

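{"fn": "apply_moves", "kwargs": {"series": "0 0 0 0.015 0 0 0.2;0 0 0 0.045 0 0 0.2;0 0 0 0.07 0 0 0.2;0 0 0 0.085 0 0 0.2;0 0 0 0.092 0 0 0.2;0 0 0 0.0955 0 0 0.2;0 0 0 0.097 0 0 0.2;0 0 0 0.0975 0 0 0.2;0 0 0 0.098 0 0 0.2;0 0 0 0.0983 0 0 0.2"}}

```text
clock: 21.15
tcp_pos: [0.4526, 0.2599, 0.0109]
orientation: [-0.428, 1.528, 0.428]
contact_force: [-1.2, -1.5, 5.2]
grip_width: 0.0414
```

{"fn": "apply_moves", "kwargs": {"series": "0 0 0 0 0 0 0.5;0 0 0 0 0 0 0.6;0 0 0 0 0 0 0.75;0 0 0 0 0 0 0.85;0 0 0 0 0 0 0.85;0 0 0 -0.005 0 0 0.9;0 0 0 -0.03 0 0 1;0 0 0 -0.07 0 0 1;0 0 0 -0.1 0 0 1;0 0 0 -0.12 0 0 1"}}

```text
clock: 22.4
tcp_pos: [0.4529, 0.26, 0.1325]
orientation: [-0.427, 1.526, 0.428]
contact_force: [0.3, 0.2, -0.4]
grip_width: 0.0855
```

Run:
```python
from h import *
s=grab_frame("scene");t=grab_frame("top"); cv2.imwrite("pics/t14.png",t);cv2.imwrite("pics/s14f.png",s)
cv2.imwrite("pics/s14.png",cv2.resize(s[190:290,310:470],None,fx=5,fy=5,interpolation=cv2.INTER_CUBIC))
to((.6180,.1025,.11),100);to((.6180,.1025,.11),90)
```

```text
clk 22.5 tcp [0.4538 0.2606 0.133 ] phi0 121.28 phi 100.0 toolx [ 0.0039  0.0027 -1.    ] grip 0.0852 j7 1.457 F [ 0.7 -0.1 -0.1]
turn [ 0.3715  0.0046 -0.0012] shift [ 0.0231 -0.2204  0.0581]
clk 22.5 tcp [0.4538 0.2606 0.133 ] phi0 121.28 phi 90.0 toolx [ 0.0039  0.0027 -1.    ] grip 0.0852 j7 1.457 F [ 0.7 -0.1 -0.1]
turn [ 0.546   0.0045 -0.0016] shift [ 0.0231 -0.2204  0.0581]
```

View pics/s14.png

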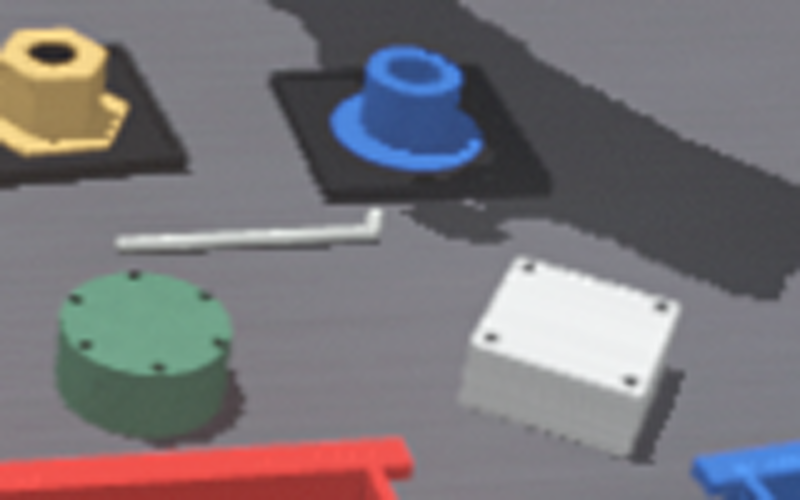

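View pics/t14.png

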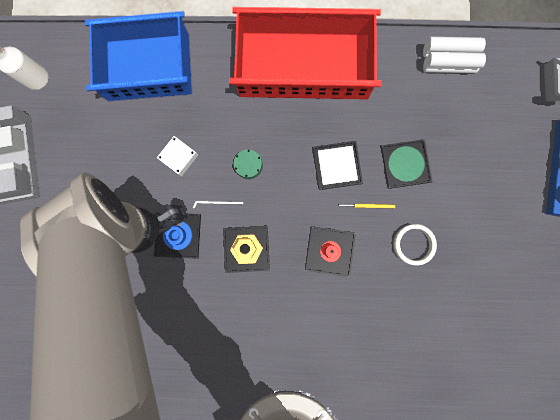

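Run:
```python
from h import *
im={"scene":cv2.imread("pics/s14f.png"),"top":cv2.imread("pics/t14.png")}
def quad(n,m,z):
    c=max(cv2.findContours(m,cv2.RETR_EXTERNAL,cv2.CHAIN_APPROX_NONE)[0],key=cv2.contourArea).reshape(-1,2)
    P=plane(n,c,z)[:,:2]
    r=cv2.minAreaRect((P*1000).astype(np.float32)); return r
for n in im:
    for a,ce,bb,m in blobs(im[n],(0,0,205),(180,40,255),200):
        x,y=ce
        if n=="top":
            if abs(x-177)<8 and abs(y-155)<8: print(n,"block top",a,quad(n,m,.03),contour_plane(n,cv2.morphologyEx(m,cv2.MORPH_CLOSE,np.ones((3,3))),.03))
            if abs(x-337)<8 and abs(y-165)<8: print(n,"nest",a,quad(n,m,.005))
        else:
            if abs(x-426)<12 and abs(y-255)<12: print(n,"block top",a,quad(n,m,.03),contour_plane(n,cv2.morphologyEx(m,cv2.MORPH_CLOSE,np.ones((3,3))),.03))
            if abs(x-228)<8 and abs(y-272)<8: print(n,"nest",a,quad(n,m,.005))
cv2.imwrite("pics/s14b.png",cv2.resize(im["scene"][230:285,395:455],None,fx=10,fy=10,interpolation=cv2.INTER_CUBIC))
cv2.imwrite("pics/t14b.png",cv2.resize(im["top"][130:180,150:205],None,fx=11,fy=11,interpolation=cv2.INTER_CUBIC))
cv2.imwrite("pics/t14n.png",cv2.resize(im["top"][135:195,308:368],None,fx=10,fy=10,interpolation=cv2.INTER_CUBIC))
```

```text
scene block top 652 ((633.5103149414062, 264.3684997558594), (63.13945007324219, 65.20427703857422), 54.35365676879883) [0.63394484 0.26376178]
scene nest 1198 ((622.2915649414062, -100.4620361328125), (79.80186462402344, 79.49419403076172), 9.053335189819336)
top block top 767 ((633.0768432617188, 264.7347412109375), (64.34352111816406, 63.721187591552734), 54.43891906738281) [0.63317255 0.26482723]
top nest 1239 ((622.0612182617188, -100.175537109375), (80.87349700927734, 80.90945434570312), 9.350686073303223)
```

View pics/s14b.png

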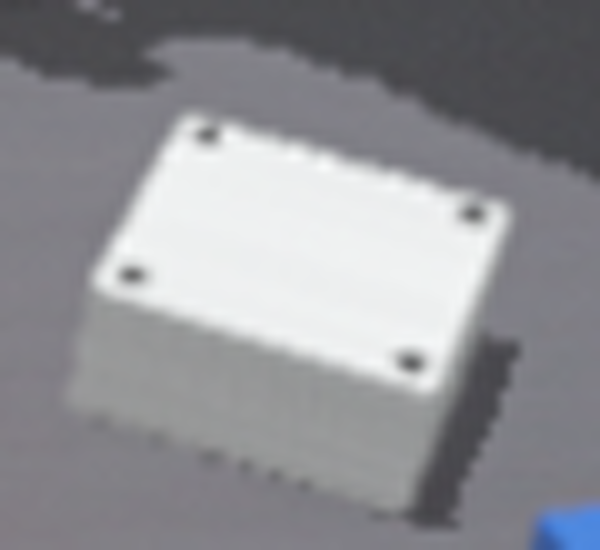

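View pics/t14b.png

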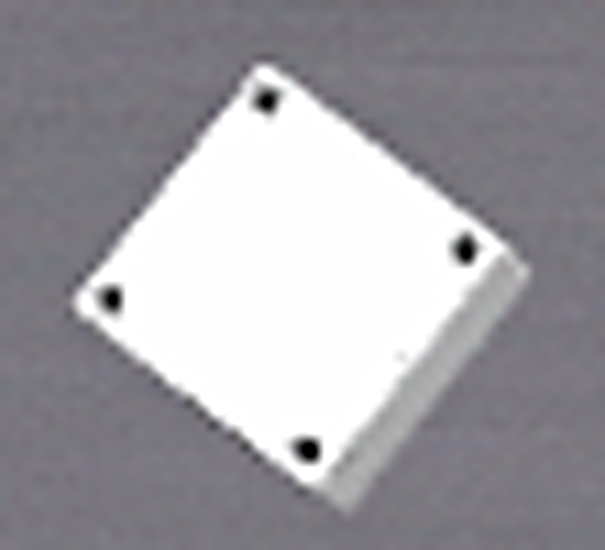

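View pics/t14n.png

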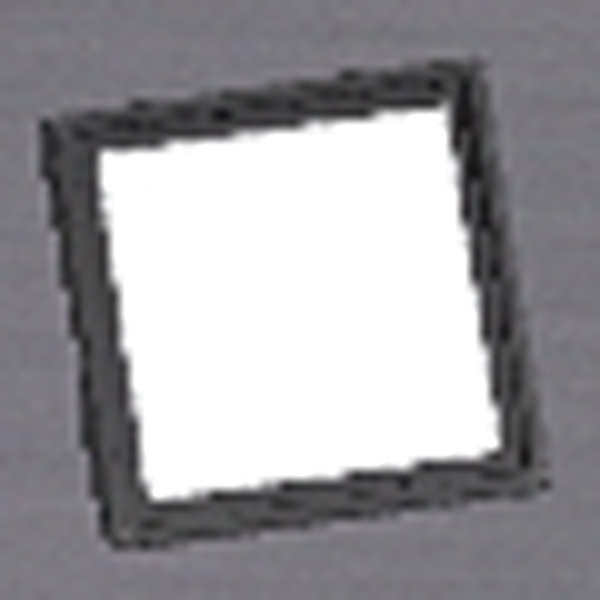

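Run:
```python
from h import *
to((.6333,.2645,.08),144.4)
```

```text
clk 22.5 tcp [0.4538 0.2606 0.133 ] phi0 121.28 phi 144.4 toolx [ 0.0039  0.0027 -1.    ] grip 0.0852 j7 1.457 F [ 0.7 -0.1 -0.1]
turn [-0.4035  0.0047  0.0006] shift [ 0.0537 -0.0899  0.1552]
```

{"fn": "apply_moves", "kwargs": {"series": "-0.06 0 0 0.005 -0.01 0.015 1;-0.12 0 0 0.01 -0.025 0.045 1;-0.2 0 0 0.015 -0.043 0.075 1;-0.28 0 0 0.02 -0.06 0.105 1;-0.34 0 0 0.03 -0.077 0.133 1;-0.4 0 0 0.04 -0.087 0.15 1;-0.4035 0 0 0.05 -0.09 0.155 1;-0.4035 0 0 0.053 -0.09 0.155 1;-0.4035 0 0 0.053 -0.09 0.155 1"}}

```text
clock: 23.62
tcp_pos: [0.6304, 0.2636, 0.0771]
orientation: [-0.741, 1.442, 0.741]
contact_force: [0.2, 0.4, 0.4]
grip_width: 0.085
```

Run:
```python
from h import *
s=grab_frame("scene")
cv2.imwrite("pics/s15.png",cv2.resize(s[110:290,330:500],None,fx=3.5,fy=3.5,interpolation=cv2.INTER_CUBIC))
to((.6333,.2645,.001),144.4)
```

```text
clk 23.68 tcp [0.6308 0.2637 0.0777] phi0 144.43 phi 144.4 toolx [-4.e-04  1.e-04 -1.e+00] grip 0.0856 j7 1.972 F [ 1.2 -0.   0.4]
turn [ 0.0006 -0.0002 -0.0004] shift [ 0.0767 -0.0016  0.0021]
```

View pics/s15.png

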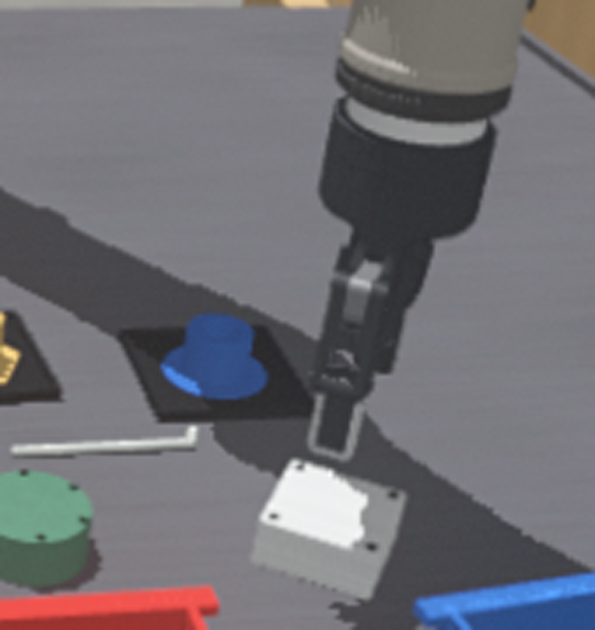

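{"fn": "apply_moves", "kwargs": {"series": "0 0 0 0.015 -0.0015 0.002 1;0 0 0 0.04 -0.0015 0.002 1;0 0 0 0.05 -0.0015 0.002 1;0 0 0 0.05 -0.0015 0.002 1"}}

```text
clock: 24.18
tcp_pos: [0.6333, 0.2639, 0.0265]
orientation: [-0.741, 1.443, 0.741]
contact_force: [0.1, -1.1, 0.1]
grip_width: 0.0852
```

Run:
```python
from h import *
to((.6333,.2645,.001),144.4)
```

```text
clk 24.18 tcp [0.6333 0.2639 0.0265] phi0 144.42 phi 144.4 toolx [-1.7e-03 -7.0e-04 -1.0e+00] grip 0.0852 j7 1.966 F [ 0.1 -1.1  0.1]
turn [ 0.0003 -0.0016 -0.0009] shift [0.0255 0.0004 0.0005]
```

{"fn": "apply_moves", "kwargs": {"series": "0 0 0 0.01 0.0003 0.0003 1;0 0 0 0.02 0.0003 0.0003 1;0 0 0 0.0255 0.0003 0.0003 1;0 0 0 0.0255 0.0003 0.0003 1;0 0 0 0.0255 0.0003 0.0003 0.9;0 0 0 0.0255 0.0003 0.0003 0.8;0 0 0 0.0255 0.0003 0.0003 0.75;0 0 0 0.0255 0.0003 0.0003 0.7;0 0 0 0.0255 0.0003 0.0003 0.6;0 0 0 0.0255 0.0003 0.0003 0.4;0 0 0 0.0255 0.0003 0.0003 0.4", "force": 50}}

```text
clock: 25.55
tcp_pos: [0.6341, 0.2649, 0.0026]
orientation: [-0.741, 1.44, 0.741]
contact_force: [-2.9, -0.2, 5.2]
grip_width: 0.0632
```

Run:
```python
from h import *
s=grab_frame("scene")
cv2.imwrite("pics/s16.png",cv2.resize(s[150:290,350:480],None,fx=4,fy=4,interpolation=cv2.INTER_CUBIC))
to((.622,-.1003,.1),99.2)
```

```text
clk 25.6 tcp [0.6342 0.2649 0.0026] phi0 144.42 phi 99.2 toolx [ 5.e-04  6.e-04 -1.e+00] grip 0.0634 j7 1.962 F [-1.7  0.   5.3]
turn [ 7.893e-01  8.000e-04 -2.000e-04] shift [-0.0976 -0.2026 -0.304 ]
```

View pics/s16.png

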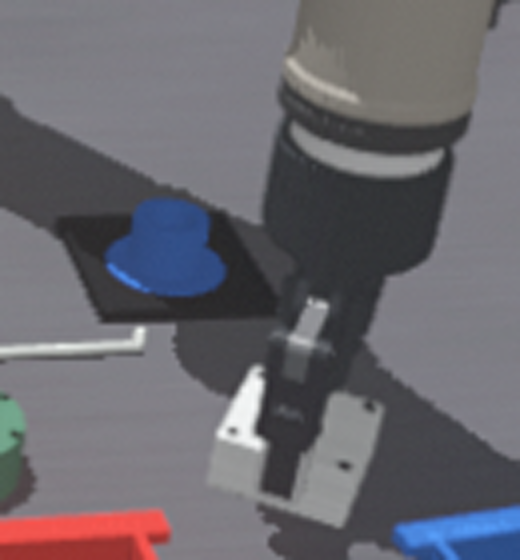

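{"fn": "apply_moves", "kwargs": {"series": "0 0 0 -0.005 0 0 0.4;0 0 0 -0.02 0 0 0.4;0 0 0 -0.045 0 0 0.4;0 0 0 -0.07 0 0 0.4;0.02 0 0 -0.088 -0.005 -0.008 0.4;0.06 0 0 -0.095 -0.016 -0.024 0.4;0.14 0 0 -0.097 -0.037 -0.055 0.4;0.24 0 0 -0.097 -0.062 -0.093 0.4;0.34 0 0 -0.097 -0.088 -0.131 0.4;0.44 0 0 -0.097 -0.114 -0.17 0.4;0.54 0 0 -0.097 -0.14 -0.209 0.4;0.62 0 0 -0.097 -0.162 -0.242 0.4"}}

```text
clock: 27.1
tcp_pos: [0.6226, -0.0326, 0.0981]
orientation: [-0.252, 1.559, 0.249]
contact_force: [0.5, 0.9, -3.3]
grip_width: 0.0629
```

Run:
```python
from h import *
to((.6228,-.1002,.1),99.2)
```

```text
clk 27.1 tcp [ 0.6226 -0.0326  0.0981] phi0 108.29 phi 99.2 toolx [-0.0025 -0.002  -1.    ] grip 0.0629 j7 1.885 F [ 0.5  0.9 -3.3]
turn [ 0.1587 -0.0029  0.0014] shift [-0.0018 -0.0642 -0.021 ]
```

{"fn": "apply_moves", "kwargs": {"series": "0.05 0 0 0 -0.02 -0.006 0.4;0.1 0 0 0 -0.042 -0.013 0.4;0.14 0 0 0 -0.056 -0.018 0.4;0.155 0 0 0 -0.062 -0.02 0.4;0.1587 0 0 0 -0.064 -0.021 0.4;0.1587 0 0 0 -0.064 -0.021 0.4;0.1587 0 0 0 -0.064 -0.021 0.4"}}

```text
clock: 27.98
tcp_pos: [0.6258, -0.0929, 0.099]
orientation: [-0.135, 1.566, 0.136]
contact_force: [-0.1, -0.4, -3.6]
grip_width: 0.063
```

Run:
```python
from h import *
s=grab_frame("scene");t=grab_frame("top"); cv2.imwrite("pics/t17.png",t)
cv2.imwrite("pics/s17.png",cv2.resize(s[110:300,150:350],None,fx=3.2,fy=3.2,interpolation=cv2.INTER_CUBIC))
to((.6228,-.1002,.0076),99.2)
```

```text
clk 28.07 tcp [ 0.6258 -0.0932  0.099 ] phi0 99.85 phi 99.2 toolx [ 0.e+00  3.e-04 -1.e+00] grip 0.0629 j7 1.863 F [-0.5  0.2 -2. ]
turn [ 0.0114  0.0001 -0.0003] shift [ 0.0914 -0.0064 -0.0041]
```

View pics/s17.png

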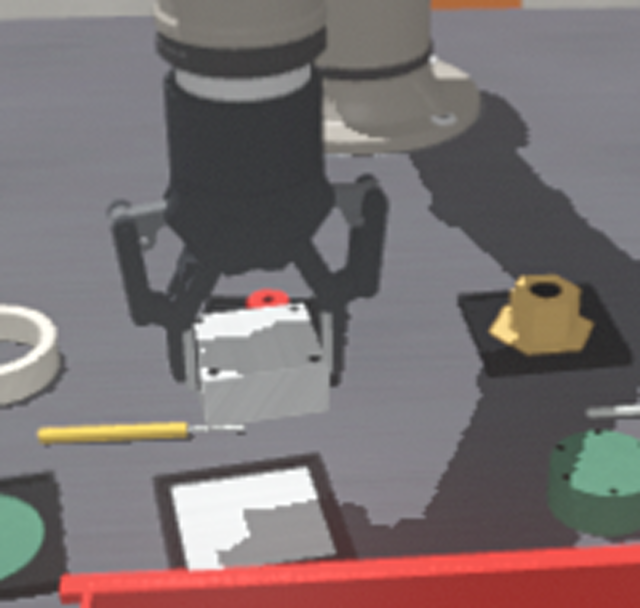

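{"fn": "apply_moves", "kwargs": {"series": "0.0115 0 0 0.01 -0.003 -0.002 0.4;0.0115 0 0 0.03 -0.006 -0.004 0.4;0.0115 0 0 0.055 -0.0064 -0.004 0.4;0.0115 0 0 0.07 -0.0064 -0.004 0.4;0.0115 0 0 0.075 -0.0064 -0.004 0.4;0.0115 0 0 0.075 -0.0064 -0.004 0.4"}}

```text
clock: 28.82
tcp_pos: [0.6229, -0.1009, 0.0238]
orientation: [-0.125, 1.567, 0.125]
contact_force: [-0.2, -0.6, -3.3]
grip_width: 0.0629
```

Run:
```python
from h import *
s=grab_frame("scene")
cv2.imwrite("pics/s18.png",cv2.resize(s[180:300,180:300],None,fx=5,fy=5,interpolation=cv2.INTER_CUBIC))
to((.6228,-.1002,.0076),99.2)
```

```text
clk 28.88 tcp [ 0.6233 -0.101   0.0244] phi0 99.14 phi 99.2 toolx [ 7.e-04 -1.e-04 -1.e+00] grip 0.0628 j7 1.875 F [-0.8 -0.7 -2.8]
turn [-0.0011  0.0007  0.0002] shift [ 0.0168  0.0009 -0.0004]
```

View pics/s18.png

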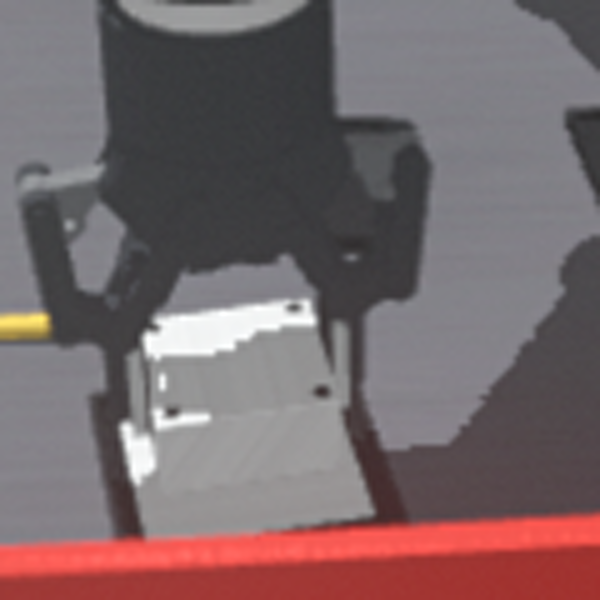

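Run:
```python
from h import *
S=lambda x,y:((x+.5)/5-.5+180,(y+.5)/5-.5+180)
P=plane("scene",[S(*p) for p in((293,307),(172,412),(321,391),(152,327))],.0518)[:,:2];print(P.round(4),P.mean(0),P[:2].mean(0),P[2:].mean(0))
for i,j in((0,1),(2,3)):
    d=P[j]-P[i];print(np.degrees(np.arctan2(d[1],d[0])),np.linalg.norm(d))
```

```text
[[ 0.5927 -0.08  ]
 [ 0.652  -0.1225]
 [ 0.6441 -0.0716]
 [ 0.6014 -0.1307]] [ 0.62252716 -0.10118763] [ 0.62233193 -0.10123126] [ 0.62272239 -0.101144  ]
-35.62362842745254 0.07297788846060967
-125.8546778479854 0.07294499325714095
```

{"fn": "apply_moves", "kwargs": {"series": "0 0 0 0.006 0.0009 -0.0003 0.4;0 0 0 0.011 0.0009 -0.0003 0.4;0 0 0 0.014 0.0009 -0.0003 0.4;0 0 0 0.0155 0.0009 -0.0003 0.4;0 0 0 0.0163 0.0009 -0.0003 0.4;0 0 0 0.0168 0.0009 -0.0003 0.4;0 0 0 0.0168 0.0009 -0.0003 0.4"}}

```text
clock: 29.75
tcp_pos: [0.6225, -0.1001, 0.0076]
orientation: [-0.125, 1.567, 0.125]
contact_force: [-2.7, -0.3, 2.5]
grip_width: 0.0632
```

{"fn": "apply_moves", "kwargs": {"series": "0 0 0 0 0 0 0.76;0 0 0 0 0 0 0.8;0 0 0 0 0 0 0.9;0 0 0 0 0 0 1;0 0 0 0 0 0 1;0 0 0 -0.005 0 0 1;0 0 0 -0.025 0 0 1;0 0 0 -0.055 0 0 1;0 0 0 -0.085 0 0 1;0 0 0 -0.1 0 0 1"}}

```text
clock: 31.0
tcp_pos: [0.6237, -0.1003, 0.1103]
orientation: [-0.125, 1.563, 0.125]
contact_force: [0.2, -0.0, 0.1]
grip_width: 0.0852
```

Run:
```python
from h import *
s=grab_frame("scene");cv2.imwrite("pics/s19f.png",s)
cv2.imwrite("pics/s19.png",cv2.resize(s[150:300,150:370],None,fx=3.5,fy=3.5,interpolation=cv2.INTER_CUBIC))
to((.6180,.1025,.08),99.2);to((.6180,.1025,.08),90)
```

```text
clk 31.05 tcp [ 0.6243 -0.1004  0.1113] phi0 99.12 phi 99.2 toolx [ 5.3e-03 -3.0e-04 -1.0e+00] grip 0.0852 j7 1.862 F [ 0.6 -0.3  1. ]
turn [-0.0013  0.0051  0.0012] shift [0.0312 0.2014 0.0258]
clk 31.05 tcp [ 0.6243 -0.1004  0.1113] phi0 99.12 phi 90.0 toolx [ 5.3e-03 -3.0e-04 -1.0e+00] grip 0.0852 j7 1.862 F [ 0.6 -0.3  1. ]
turn [0.1592 0.0052 0.0007] shift [0.0312 0.2014 0.0258]
```

View pics/s19.png

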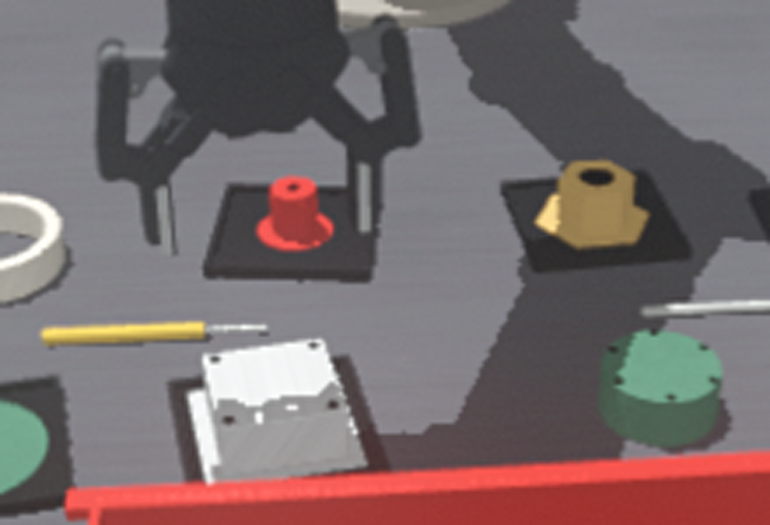

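{"fn": "apply_moves", "kwargs": {"series": "0.02 0 0 0 0.015 0.002 1;0.05 0 0 0 0.045 0.006 1;0.08 0 0 0 0.085 0.011 1;0.11 0 0 0 0.125 0.016 1;0.14 0 0 0 0.165 0.021 1;0.159 0 0 0 0.192 0.0245 1;0.159 0 0 0.01 0.2014 0.0258 1;0.159 0 0 0.03 0.2014 0.0258 1;0.159 0 0 0.035 0.2014 0.0258 1;0.159 0 0 0.035 0.2014 0.0258 1"}}

```text
clock: 32.3
tcp_pos: [0.6155, 0.1009, 0.0711]
orientation: [0.0, 1.573, -0.002]
contact_force: [0.4, -0.8, 0.7]
grip_width: 0.0856
```

Run:
```python
from h import *
s=grab_frame("scene");cv2.imwrite("pics/s20f.png",s)
cv2.imwrite("pics/s20.png",cv2.resize(s[150:300,180:400],None,fx=3.5,fy=3.5,interpolation=cv2.INTER_CUBIC))
to((.6180,.1025,.002),90)
for a,ce,bb,m in blobs(s,(60,50,120),(85,255,255),60): print(a,ce,bb,contour_plane("scene",cv2.morphologyEx(m,cv2.MORPH_CLOSE,np.ones((3,3))),.03))
for a,ce,bb,m in blobs(s,(0,0,205),(180,40,255),200):
    if abs(ce[0]-228)<15 and abs(ce[1]-262)<15:
        c=max(cv2.findContours(m,cv2.RETR_EXTERNAL,cv2.CHAIN_APPROX_NONE)[0],key=cv2.contourArea).reshape(-1,2)
        print("block",a,ce,bb,cv2.minAreaRect((plane("scene",c,.035)[:,:2]*1000).astype(np.float32)))
```

```text
clk 32.35 tcp [0.6159 0.1014 0.0718] phi0 89.92 phi 90.0 toolx [-6.e-04 -7.e-04 -1.e+00] grip 0.0856 j7 1.397 F [-0.4  0.4  0.9]
turn [-0.0013 -0.0006  0.0007] shift [0.0698 0.0012 0.0021]
235 [336.3 249.8] [322 245  32  11] [0.60417421 0.10107871]
1074 [139.9 278.7] [117 264  47  30] [ 0.65910718 -0.24890637]
block 753 [227.3 259.5] [208 247  41  26] ((622.7101440429688, -100.29270935058594), (63.88345718383789, 63.88853454589844), 9.202807426452637)
```

View pics/s20.png

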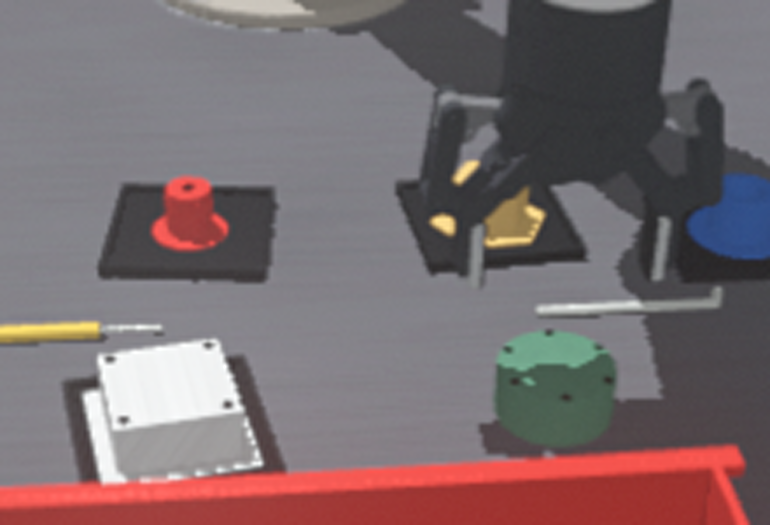

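{"fn": "apply_moves", "kwargs": {"series": "0 0 0 0.015 0.001 0.002 1;0 0 0 0.035 0.001 0.002 1;0 0 0 0.045 0.001 0.002 1;0 0 0 0.045 0.001 0.002 1"}}

```text
clock: 32.85
tcp_pos: [0.6169, 0.1037, 0.0257]
orientation: [-0.001, 1.573, -0.0]
contact_force: [-0.0, -0.1, 0.5]
grip_width: 0.0855
```

Run:
```python
from h import *
to((.6180,.1025,.002),90)
```

```text
clk 32.85 tcp [0.6169 0.1037 0.0257] phi0 90.03 phi 90.0 toolx [-2.5e-03 -6.0e-04 -1.0e+00] grip 0.0855 j7 1.404 F [-0.  -0.1  0.5]
turn [ 0.0006 -0.0025  0.0006] shift [ 0.0237 -0.0011  0.0012]
```

{"fn": "apply_moves", "kwargs": {"series": "0 0 0 0.01 -0.001 0.0004 1;0 0 0 0.02 -0.001 0.0004 1;0 0 0 0.0245 -0.001 0.0004 1;0 0 0 0.025 -0.001 0.0004 1;0 0 0 0.025 -0.001 0.0004 0.9;0 0 0 0.025 -0.001 0.0004 0.8;0 0 0 0.025 -0.001 0.0004 0.75;0 0 0 0.025 -0.001 0.0004 0.7;0 0 0 0.025 -0.001 0.0004 0.6;0 0 0 0.025 -0.001 0.0004 0.4;0 0 0 0.025 -0.001 0.0004 0.4", "force": 60}}

```text
clock: 34.22
tcp_pos: [0.6186, 0.1031, 0.003]
orientation: [-0.0, 1.57, 0.001]
contact_force: [-1.8, -0.3, 4.9]
grip_width: 0.0626
```

Run:
```python
from h import *
s=grab_frame("scene")
cv2.imwrite("pics/s21.png",cv2.resize(s[150:290,270:410],None,fx=4,fy=4,interpolation=cv2.INTER_CUBIC))
to((.6287,-.2573,.1),90)
```

```text
clk 34.27 tcp [0.6186 0.1031 0.0031] phi0 90.03 phi 90.0 toolx [ 6.e-04  4.e-04 -1.e+00] grip 0.0621 j7 1.41 F [-1.6  0.6  5.4]
turn [ 0.0005  0.0006 -0.0004] shift [-0.0971 -0.3603  0.01  ]
```

View pics/s21.png

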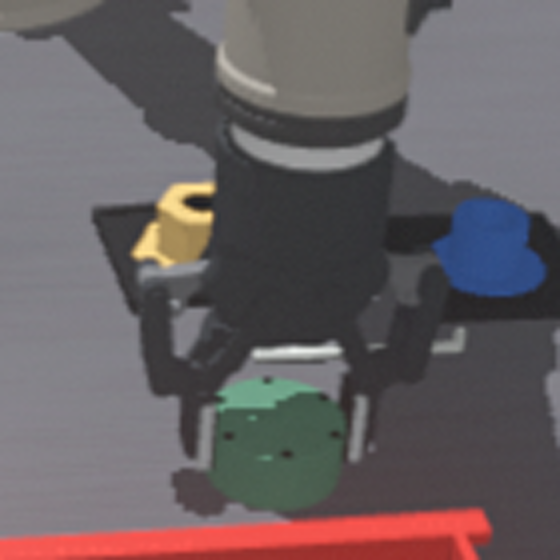

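{"fn": "apply_moves", "kwargs": {"series": "0 0 0 -0.005 0 0 0.4;0 0 0 -0.02 0 0 0.4;0 0 0 -0.045 0 0 0.4;0 0 0 -0.075 0 0 0.4;0 0 0 -0.095 -0.008 0 0.4;0 0 0 -0.1 -0.025 0.001 0.4;0 0 0 -0.1 -0.055 0.002 0.4;0 0 0 -0.1 -0.095 0.003 0.4;0 0 0 -0.1 -0.135 0.004 0.4;0 0 0 -0.1 -0.175 0.005 0.4;0 0 0 -0.1 -0.215 0.006 0.4;0 0 0 -0.1 -0.255 0.008 0.4"}}

```text
clock: 35.78
tcp_pos: [0.6249, -0.1552, 0.1011]
orientation: [0.0, 1.573, -0.001]
contact_force: [0.7, -0.2, -3.3]
grip_width: 0.0623
```

Run:
```python
from h import *
to((.6293,-.2573,.1),90)
```

```text
clk 35.77 tcp [ 0.6249 -0.1552  0.1011] phi0 89.94 phi 90.0 toolx [-2.3e-03 -4.0e-04 -1.0e+00] grip 0.0623 j7 1.814 F [ 0.7 -0.2 -3.3]
turn [-0.001  -0.0023  0.0004] shift [ 0.0011 -0.1021  0.0045]
```

{"fn": "apply_moves", "kwargs": {"series": "0 0 0 0 -0.035 0.001 0.4;0 0 0 0 -0.068 0.002 0.4;0 0 0 0 -0.09 0.003 0.4;0 0 0 0 -0.102 0.003 0.4;0 0 0 0 -0.105 0.003 0.4;0 0 0 0.01 -0.105 0.003 0.4;0 0 0 0.03 -0.105 0.003 0.4;0 0 0 0.055 -0.105 0.003 0.4;0 0 0 0.068 -0.105 0.003 0.4;0 0 0 0.07 -0.105 0.003 0.4;0 0 0 0.07 -0.105 0.003 0.4"}}

```text
clock: 37.15
tcp_pos: [0.6299, -0.2571, 0.0325]
orientation: [-0.001, 1.57, 0.0]
contact_force: [-0.2, 0.2, -2.9]
grip_width: 0.0624
```

Run:
```python
from h import *
s=grab_frame("scene")
cv2.imwrite("pics/s22.png",cv2.resize(s[180:310,80:260],None,fx=4,fy=4,interpolation=cv2.INTER_CUBIC))
to((.6293,-.2573,.008),90)
```

```text
clk 37.2 tcp [ 0.6301 -0.2573  0.0329] phi0 90.03 phi 90.0 toolx [ 1.3e-03 -5.0e-04 -1.0e+00] grip 0.0623 j7 1.981 F [-0.1 -0.6 -3.1]
turn [0.0005 0.0013 0.0005] shift [ 0.0249  0.0001 -0.0009]
```

View pics/s22.png

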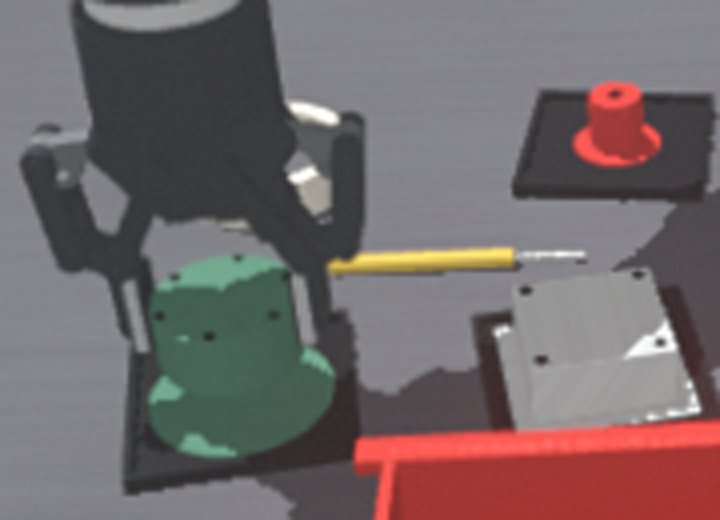

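{"fn": "apply_moves", "kwargs": {"series": "0 0 0 0.008 0 -0.0008 0.4;0 0 0 0.016 0 -0.0008 0.4;0 0 0 0.021 0 -0.0008 0.4;0 0 0 0.0235 0 -0.0008 0.4;0 0 0 0.0245 0 -0.0008 0.4;0 0 0 0.025 0 -0.0008 0.4;0 0 0 0.025 0 -0.0008 0.4"}}

```text
clock: 38.08
tcp_pos: [0.6285, -0.2571, 0.0081]
orientation: [-0.0, 1.571, 0.001]
contact_force: [-4.6, 1.9, 5.5]
grip_width: 0.0617
```

{"fn": "apply_moves", "kwargs": {"series": "0 0 0 0 0 0 0.76;0 0 0 0 0 0 0.8;0 0 0 0 0 0 0.9;0 0 0 0 0 0 1;0 0 0 0 0 0 1;0 0 0 -0.005 0 0 1;0 0 0 -0.025 0 0 1;0 0 0 -0.06 0 0 1;0 0 0 -0.1 0 0 1;0 0 0 -0.14 0 -0.01 1;0 0 0 -0.17 0 -0.03 1"}}

```text
clock: 39.45
tcp_pos: [0.5997, -0.2573, 0.1809]
orientation: [-0.002, 1.567, -0.0]
contact_force: [0.0, -0.7, 0.8]
grip_width: 0.0856
```

{"fn": "apply_moves", "kwargs": {"series": "0 0 0 -0.01 0.01 -0.02 1;0 0 0 -0.02 0.01 -0.06 1;0 0 0 -0.03 0.01 -0.1 1;0 0 0 -0.03 0.01 -0.13 1;0 0 0 -0.03 0.01 -0.13 1;0 0 0 -0.03 0.01 -0.13 1"}}

```text
clock: 40.2
tcp_pos: [0.4696, -0.2472, 0.2083]
orientation: [-0.001, 1.569, 0.0]
contact_force: [-0.5, -0.5, 0.2]
grip_width: 0.0855
```

Run:
```python
from h import *
s=grab_frame("scene");t=grab_frame("top");cv2.imwrite("pics/s23f.png",s);cv2.imwrite("pics/t23f.png",t)
cv2.imwrite("pics/s23.png",cv2.resize(s[160:310,100:440],None,fx=2.3,fy=2.3,interpolation=cv2.INTER_CUBIC))
to((.5,-.25,.2),90)
for a,ce,bb,m in blobs(s,(60,50,120),(85,255,255),60): print("g",a,ce,bb,contour_plane("scene",cv2.morphologyEx(m,cv2.MORPH_CLOSE,np.ones((3,3))),.035))
```

```text
clk 40.3 tcp [ 0.4699 -0.2471  0.2077] phi0 90.08 phi 90.0 toolx [ 1.2e-03 -3.0e-04 -1.0e+00] grip 0.0854 j7 2.004 F [-0.4  0.4 -0.5]
turn [0.0014 0.0012 0.0003] shift [ 0.0077 -0.003   0.0301]
g 604 [137.5 265.2] [120 255  36  22] [ 0.62849203 -0.25733345]
g 183 [127.6 287.1] [117 275  36  19] [ 0.68663454 -0.26482744]
```

View pics/s23.png

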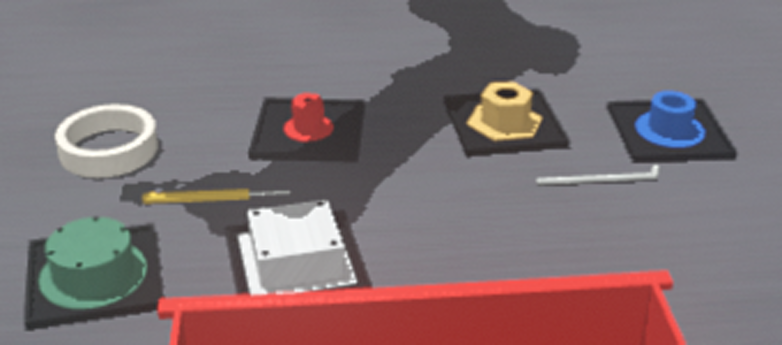

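View pics/t23f.png

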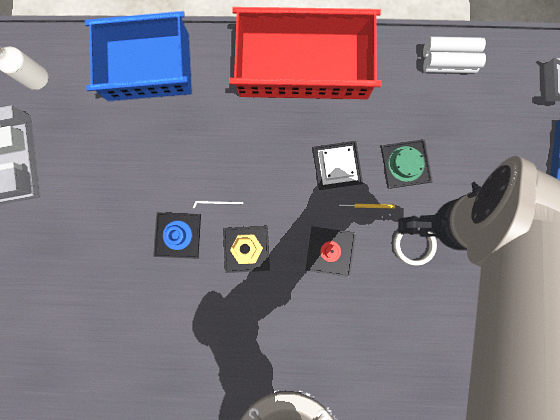

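Run:
```python
from h import *
N={"knob":(.4257,-.087),"nut":(.427,.1027),"sleeve":(.4537,.2599),"block":(.622,-.1003),"cap":(.6287,-.2573)}
rows=[]
for n,f in(("scene","s23f"),("top","t23f")):
    im=cv2.imread(f"pics/{f}.png"); r=[]
    for k,(x,y) in N.items():
        u,v=proj(n,[[x,y,.035]])[0]; a,b=int(round(u))-20,int(round(v))-20
        c=cv2.resize(im[b:b+40,a:a+40],(156,156),interpolation=cv2.INTER_CUBIC)
        p=(int((u-a+.5)*3.9),int((v-b+.5)*3.9)); cv2.drawMarker(c,p,(255,0,255),cv2.MARKER_CROSS,16,1); r.append(c)
    rows.append(np.hstack(r))
cv2.imwrite("pics/chk.png",np.vstack(rows))
```

```text
(no output)
```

View pics/chk.png

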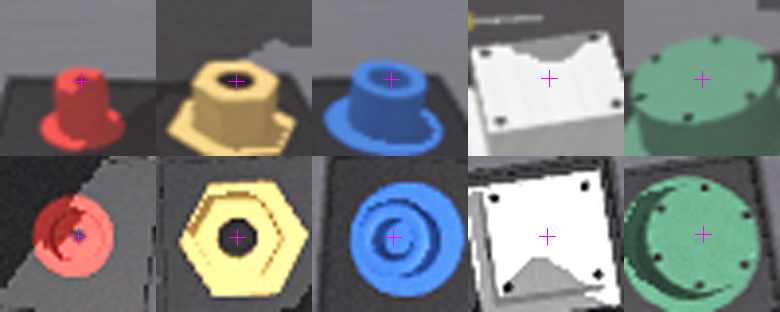

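```bash
python3 -c "
from bench import *
o=get_obs();print(o['clock'],abs(o['qvel']).max(),o['contact_force']);print(hand_in())"
```

```text
40.3 0.009721249808679602 [-0.41574496  0.38412915 -0.51923253]
the job is handed in; nothing more can be done
None
```

I took both stacks apart from the top down and set all five parts in their own nests. The order was knob, nut, sleeve, block, cap. Each part touched its nest floor before I let go. The job was handed in at 40.3 s, with the gripper open and clear of everything.

- **Position:** the last pictures from both cameras show every part upright. The measured cap and block centres are within 1 mm of their nest centres. The knob, nut and sleeve were checked by eye against the projected nest centres in both views and sit within about a pixel, roughly 1–2 mm.
- **Block angle:** the block sits at 9.2°. Its nest measured 9.1° and 9.4° in the two cameras.
- **Nut:** I also turned it to line up with its hexagonal lining, which the task did not ask for.
- **Forces:** the largest I saw, read at the end of each move, was about 18 N while setting the nut down.
- **Disagreements:** the two cameras agreed to within about 2.5 mm throughout. On the sleeve's height they gave 58.5 mm, against the 60 mm expected. No check failed.

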